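Swap the saw's insert plate: rack the worn one, take out the spare

TASK

We are changing the saw's insert plate. Take the worn plate that leans on the sloping wooden rest, stand it upright on its long edge in the one empty slot of the plywood rack, all the way down and about in the middle of the slot's length, and let go; after that lift the flap of the grey parts box by its handle and leave it standing wide open. Then draw out the longer of the two plates beneath it and finish still holding it in the gripper, motionless and upright, its lower edge at least 20 cm above the bench (do not put it down); leave everything else, the shorter plate included, where it is.

Things in the scene. Friction and masses are not known exactly. Their poses are not given: they have to be found in the camera images.
- worn: Worn insert plate, aluminium, 130 x 80 x 10 mm, about 0.25 kg; a 100 x 9 mm blade slot goes through it 28 to 37 mm up, solid above. Origin: middle of its lower face. x: thickness, y: length, z: height. At the start it leans 0.35 rad from vertical, its top towards its -x; there the rest's 12 mm thick back board covers its lower 45 mm, and in front a toe its lowest 8 mm.
- rest: Sloping wooden rest, fixed, 75 x 150 mm, 72 mm high, holding the worn plate. Origin: on the bench under the middle of the plate's lower edge, which is 25 mm above the bench. The plate leans towards the rest's -x, its length along the rest's y.
- rack: Plywood rack, fixed, 140 x 166 mm, 52 mm high. Origin: centre of its underside. Three slots run along its x, at y = -52, 0 and 52 mm, each 16 mm wide between two 8 mm thick, 130 mm long dividers rising from the slot floor at 12 mm to 52 mm above the bench. Two slots hold stored plates, one is empty; which one varies.
- felt: Grey felt strip, fixed, 120 x 13 x 3 mm, lying on the floor of the rack's empty slot. Origin: centre of its underside, on the slot floor (12 mm above the bench); x along the slot, y across it, z up. The worn plate must stand on it (plate's lower edge then 15 mm above the bench).
- stored_a: Stored plate standing in another slot of the rack, 120 x 10 x 58 mm (its x, y, z), origin at the middle of its underside; to be left alone.
- stored_b: Stored plate standing in another slot of the rack, 100 x 10 x 62 mm (its x, y, z), origin at the middle of its underside; to be left alone.
- box: Grey metal parts box, fixed, 136 x 162 mm, 85 mm high, walls 6 mm. Origin: centre of its underside; its -x side is the front (towards the robot). The flap closes its top. Inside, two plates stand on edge along the box's x at y = -30 and 30 mm in channels (ribs to 28 mm above the bench, 13 mm apart); which plate is where varies.
- flap (a joint): Opening angle of the flap, rad: 0 closed, 1.57 upright, stop at 1.8; starts between 0 and 0.2. The flap is a 136 x 160 x 4 mm sheet, 0.2 kg, hinged along the box's far (+x) top edge; it swings up and away from the robot. The hinge is stiff (about 0.3 N m friction) and the flap stays where it is left.
- flap_grip (a point): Middle of the flap's handle: a round bar, 10 mm thick, 90 mm long, parallel to the hinge, in the plane of the flap, 37 mm clear of the box front, with a stem to the flap at each end. It moves with the flap, 178 mm from the hinge axis. A gripper can pinch the bar from above, pads in front and behind, and let it turn between them as the flap swings.
- flap_hinge (a point): Middle of the flap's hinge axis, fixed to the box, 86 mm above the bench; the axis is its y direction, and its x, y, z are those of the box.
- spare: Spare insert plate, the longer of the two under the flap, aluminium, 110 x 10 x 65 mm (its x, y, z), about 0.2 kg; an 80 x 7 mm blade slot goes through it 18 to 25 mm up, solid above. Origin: middle of its lower face. It stands upright, 6 mm above the bench, its upper edge 14 mm below the box rim; it pulls out straight up.
- filler: Short plain plate beside the spare in the box, 65 x 10 x 65 mm (its x, y, z), origin at the middle of its lower edge; to be left in the box.
- screwdriver: Screwdriver lying on the bench, origin at its middle underside; to be left alone.
- wrench: Wrench lying on the bench beyond the box, origin at its middle underside; to be left alone.
- battery: Cordless tool battery, 75 x 110 x 75 mm, on the bench, origin centre of underside; to be left alone.
- oilcan: Round can, 66 mm across, 120 mm high, origin centre of underside; to be left alone.
- stone: Grey sharpening stone, 40 x 110 x 22 mm, lying on the bench, origin centre of underside; to be left alone.
Mind the look-alikes: they are no part of the job. Leave any green, red or yellow look-alike of the worn alone.

How it is judged:
By the outcome, as a careful person would: the job done as asked, in the order asked, and still so for the second after the job is handed in, while the arm keeps its last pose, push and grip.
It also fails if it takes over 72 s, if anything falls off the work surface, if the arm or the gripper's body presses on something with over 40 N, if the wrist force passes 120 N, or if a joint passes its speed limit or range.

ROBOT

A 6-joint arm with a two-finger parallel gripper is mounted at the origin on the work surface. World frame = base frame: x ahead of the robot, y to its left, z up, the work surface at z = 0. Lengths are in m, angles in rad, forces in N, time in s.
With the tool pointing down it reaches from about 0.35 to 0.725 m from the base axis. Payload 6 kg.
Tool frame: the origin (TCP) lies at the very end of the fingers, on their centre line; the grasp point (between the pads) lies 19 mm behind it (r.pinch_z is the distance from the TCP to the grasp point, in m); z points along the fingers, y is the direction in which the jaws open and shut (so a half turn about z gives the same grasp; the last joint's range is limited). The gripper opens to 85 mm and grips with 20 to 120 N. Pads are 22 mm wide; open, the fingers measure 114 mm over their backs; the gripper's body (76 mm by 85 mm) begins 54 mm behind the grasp point. The pads swing forward as they close: fully open they stand 13 mm farther back than shut.
Start: joints at [1.472, 0.04, 0.085, 0, -1.615, -0.334], TCP at [0.252, 0.545, 0.231] pointing down, gripper open.
Joint ranges: [-2.56, 2.56], [-1.29, 2.01], [-1.08, 1.49], [-3.29, 1.98], [-2.81, -0.18], [-2.99, 2.99]. Speed limits (rad/s): [2.57, 2.57, 3.01, 3.14, 3.14, 3.14].

INTERFACE

Orientations are given as a unit quaternion [w, x, y, z].
In Python, from station import r, read_camera, camera_model, close_job gives the robot as it stands. The module is installed in compiled form; this text tells all that it offers.
- The arm moves only by the shell command python3 -m jog 'ROWS' [FORCE]. ROWS is JSON, a list of rows, each a list of 3 entries, a list of its own where there are three numbers: the opening in per cent of the stroke, from 0 (shut) to 100 (fully open), then the shift along the world's x, y, z in cm, then the turn, a rotation vector about the world's x, y, z in rad. A call has 1 to 10 rows; each row shifts and turns the pose as measured when the row begins; what a row does not reach is not made up. A row lasts 1/10 s, in which the tool goes at most 50 mm and 8.59 degrees, less where a joint would pass 70% of its speed; a pose out of reach is approached as far as the arm can. A call is refused whole if a number of a shift passes 5 or a number of a turn 0.15, either way. A call with a gripper value outside its range is refused whole. The fingers move at their own pace and stop on an object; FORCE is the grip in N (left out, the last holds). Time passes only in rows, so rows that do not move let the fingers close. It gives the time, the measured TCP pose, the force and the opening at its end, in the units of the state.
- r.get_state(): the state, without advancing time (a new reading comes with each control period).
- read_camera(name): name is "scene" or "top" or "wrist"; returns (picture, depth): 480x640x3 uint8, red, green, blue; 480x640 float32, m along the optical axis (not along the pixel's ray), 0 where there is no reading.
- camera_model(name): a dict with "vertical_fov" (degrees; the focal length in pixels is half the picture's height over the tangent of half this angle, whatever the lens; pixels are square), "cx", "cy" (the principal point, pixels), "cam_to_world" (4x4, takes a point from camera to world coordinates). Camera axes: x right, y down, z forward; pixel columns grow to the right and rows downward; lengths in m; the calibration is good to about 2 mm. A picture is of the moment at which its call begins: read the wrist's pose just before it. camera_model takes no time and is no camera call; for the wrist camera it gives the pose at the moment of the call.
- close_job(): hands the job in, once; it reports no verdict.
The state is a dict: "t": time; "qpos": joint angles; "joint_vel": joint speeds; "tau": joint torques, N m; "tcp_pos": TCP position; "orientation": TCP orientation; "contact_force": force on the tool from outside, world axes, zero at the start; "torque": the same for the moment, N m; "width": finger opening in m.
Only numpy, scipy, OpenCV 4.12 (cv2) and the standard library are available. Lean on these libraries where they do the work, as an engineer would, in place of code of your own. Each camera call takes 0.05 s, during which the arm holds its last target.

## Working session

There is one attempt and no reset: what is moved stays moved. The work goes in short steps, Python scripts to look and compute and a shell command to move; the robot and the scene stay as the last step left them, time stands still between calls to the robot, and variables do not carry over. Pictures are saved under pics/ and viewed, and the job is handed in when it is done.

```bash
mkdir -p pics
cat > h.py <<'E'
import numpy as np, cv2
from station import r, read_camera, camera_model
def save(n,img): cv2.imwrite('pics/'+n+'.png', cv2.cvtColor(img,cv2.COLOR_RGB2BGR))
def f(m): return 240/np.tan(np.radians(m['vertical_fov'])/2)
def cloud(m,d):
    F=f(m); v,u=np.mgrid[0:480,0:640]
    P=np.stack([(u-m['cx'])/F*d,(v-m['cy'])/F*d,d],-1)
    T=np.array(m['cam_to_world']); return P@T[:3,:3].T+T[:3,3]
def grab(name,tag):
    m=camera_model(name); p,d=read_camera(name); save(tag,p)
    np.savez('pics/'+tag+'.npz',p=p,d=d,T=np.array(m['cam_to_world']),fov=m['vertical_fov'],cx=m['cx'],cy=m['cy'])
def load(tag):
    z=np.load('pics/'+tag+'.npz'); m=dict(vertical_fov=float(z['fov']),cx=float(z['cx']),cy=float(z['cy']),cam_to_world=z['T'])
    return z['p'],z['d'],m,cloud(m,z['d'])
E
python3 - <<'E'
from h import *
print(r.get_state())
for n in('scene','top'): grab(n,n+'0')
for n in('scene','top'):
    p,d,m,c=load(n+'0'); print(n,m,(d>0).mean())
E
```

```text
{'t': 0.0, 'qpos': array([ 1.47173921e+00,  4.08320211e-02,  8.38057279e-02, -4.65386562e-04,
       -1.61548746e+00, -3.33722145e-01]), 'joint_vel': array([-0.00161831, -0.00043228,  0.00018081,  0.00139797, -0.00011892,
        0.00019975]), 'tau': array([-1.17545387e-03, -3.68210292e+01,  3.47422278e+01,  6.93264663e+00,
       -5.36211475e-03, -1.00261644e-05]), 'tcp_pos': array([0.2514126 , 0.54442881, 0.23026427]), 'orientation': array([ 8.80023708e-04,  9.76680779e-01, -2.14694816e-01, -1.30347353e-04]), 'contact_force': array([0.1616067 , 0.32613731, 0.22184867]), 'torque': array([-0.01223261, -0.0291341 , -0.02031756]), 'width': 0.08560649955107913}
scene {'vertical_fov': 42.18590635305752, 'cx': 313.3303620399825, 'cy': 237.61504775014055, 'cam_to_world': array([[-0.39616341,  0.64174014, -0.65667659,  1.48325997],
       [ 0.91814672,  0.28297058, -0.27737025,  0.31496529],
       [ 0.00782053, -0.7128094 , -0.7013142 ,  1.07442784],
       [ 0.        ,  0.        ,  0.        ,  1.        ]])} 0.9959928385416666
top {'vertical_fov': 55.82555655303545, 'cx': 320.64457446906005, 'cy': 239.3802372770035, 'cam_to_world': array([[-0.02413268, -0.99338697,  0.11224945,  0.4292486 ],
       [-0.99914586,  0.027734  ,  0.03063296, -0.10252609],
       [-0.03354351, -0.11141431, -0.99320777,  1.05498588],
       [ 0.        ,  0.        ,  0.        ,  1.        ]])} 0.995888671875
```

View pics/top0.png

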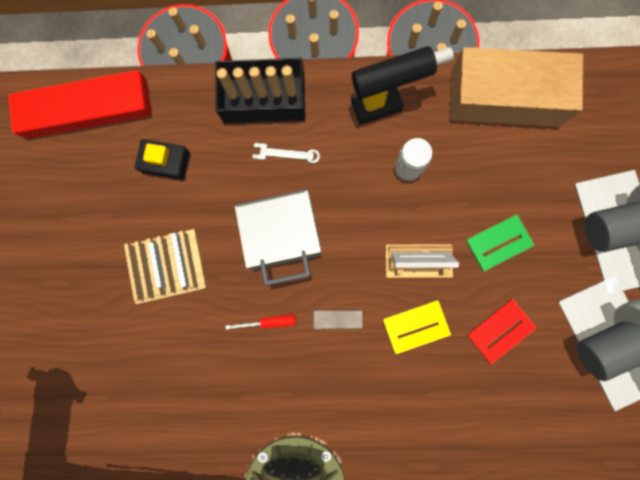

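View pics/scene0.png

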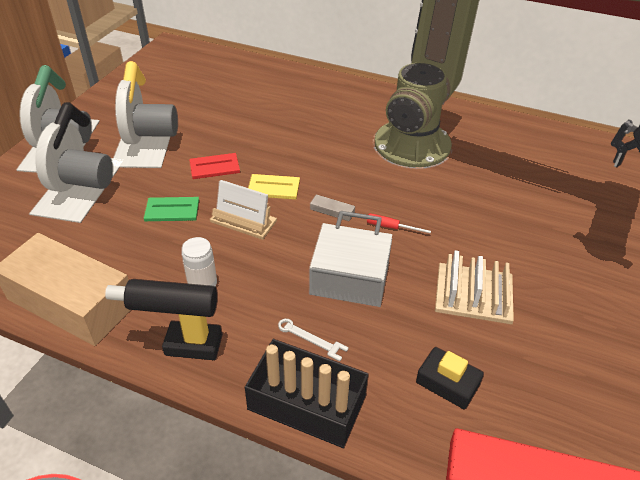

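Top view: rack at about (165,265) with the empty slot apparently the leftmost one, box at (278,235) with its handle at (288,272), rest with the worn plate at (420,260). Next I measure these with depth.

Run:
```python
from h import *
p,d,m,c=load('top0')
def crop(p,u0,u1,v0,v1,s): return cv2.resize(p[v0:v1,u0:u1],None,fx=s,fy=s,interpolation=cv2.INTER_NEAREST)
a=crop(p,110,220,215,315,4); b=crop(p,375,470,230,290,4)
save('rackz',a); save('restz',b); save('boxz',crop(p,220,340,180,300,4))
def sl(name,u,v): print(name,u,v,np.round(c[v,u],3))
print('rack row'); 
for u in range(120,212,2): print(u,np.round(c[266,u],3),end=' ')
print('\nrest col')
for u in (395,410,440,450):
  for v in range(240,284,2): print(u,v,np.round(c[v,u],3),end=' ')
  print()
p,d,m,c=load('scene0')
save('s_rest',crop(p,200,290,170,245,6)); save('s_rack',crop(p,425,525,240,330,6));
```

```text
rack row
120 [ 0.498  0.406 -0.001] 122 [0.498 0.398 0.006] 124 [0.498 0.396 0.001] 126 [0.498 0.391 0.   ] 128 [0.495 0.363 0.051] 130 [0.494 0.357 0.054] 132 [0.495 0.355 0.048] 134 [0.495 0.358 0.033] 136 [0.496 0.356 0.026] 138 [0.496 0.357 0.014] 140 [0.494 0.337 0.049] 142 [0.494 0.332 0.05 ] 144 [0.494 0.331 0.04 ] 146 [0.495 0.332 0.028] 148 [0.495 0.331 0.02 ] 150 [0.496 0.33  0.01 ] 152 [0.492 0.299 0.073] 154 [0.492 0.295 0.074] 156 [0.491 0.29  0.074] 158 [0.492 0.289 0.067] 160 [0.493 0.29  0.053] 162 [0.492 0.284 0.055] 164 [0.492 0.281 0.052] 166 [0.493 0.278 0.047] 168 [0.493 0.279 0.032] 170 [0.494 0.277 0.025] 172 [0.494 0.276 0.015] 174 [0.494 0.272 0.012] 176 [0.492 0.253 0.053] 178 [0.49  0.243 0.071] 180 [0.49  0.239 0.068] 182 [0.491 0.236 0.063] 184 [0.491 0.237 0.048] 186 [0.491 0.231 0.052] 188 [0.491 0.227 0.051] 190 [0.491 0.224 0.045] 192 [0.492 0.226 0.026] 194 [0.493 0.225 0.014] 196 [0.493 0.222 0.009] 198 [0.493 0.215 0.015] 200 [0.493 0.211 0.015] 202 [ 0.493  0.211 -0.002] 204 [0.493 0.206 0.   ] 206 [0.493 0.2   0.003] 208 [ 0.493  0.197 -0.002] 21
[... 2065 characters left out ...]
42 -0.342  0.001] 
450 240 [ 0.539 -0.371 -0.002] 450 242 [ 0.534 -0.37   0.002] 450 244 [ 0.53  -0.37  -0.002] 450 246 [ 0.522 -0.363  0.026] 450 248 [ 0.517 -0.36   0.037] 450 250 [ 0.513 -0.361  0.033] 450 252 [ 0.509 -0.362  0.027] 450 254 [ 0.503 -0.357  0.044] 450 256 [ 0.497 -0.354  0.058] 450 258 [ 0.492 -0.349  0.074] 450 260 [ 0.487 -0.345  0.091] 450 262 [ 0.482 -0.343  0.098] 450 264 [ 0.478 -0.342  0.1  ] 450 266 [ 0.474 -0.342  0.099] 450 268 [ 0.473 -0.365  0.008] 450 270 [ 0.469 -0.363  0.013] 450 272 [ 0.464 -0.364  0.011] 450 274 [ 0.46  -0.364  0.009] 450 276 [ 0.455 -0.363  0.012] 450 278 [ 0.451 -0.365  0.   ] 450 280 [ 0.446 -0.366 -0.003] 450 282 [ 0.442 -0.365 -0.002]
```

Run:
```python
from h import *
ims=[cv2.imread('pics/%s.png'%n) for n in('rackz','boxz','restz')]
H=max(i.shape[0] for i in ims)
W=np.hstack([cv2.copyMakeBorder(i,0,H-i.shape[0],0,5,0) for i in ims]); W=cv2.resize(W,(800,int(800*H/W.shape[1])));cv2.imwrite('pics/m1.png',W)
ims=[cv2.imread('pics/%s.png'%n) for n in('s_rest','s_rack')]
H=max(i.shape[0] for i in ims)
W=np.hstack([cv2.copyMakeBorder(i,0,H-i.shape[0],0,5,0) for i in ims]); W=cv2.resize(W,(800,int(800*H/W.shape[1])));cv2.imwrite('pics/m2.png',W)
```

```text
(no output)
```

View pics/m1.png

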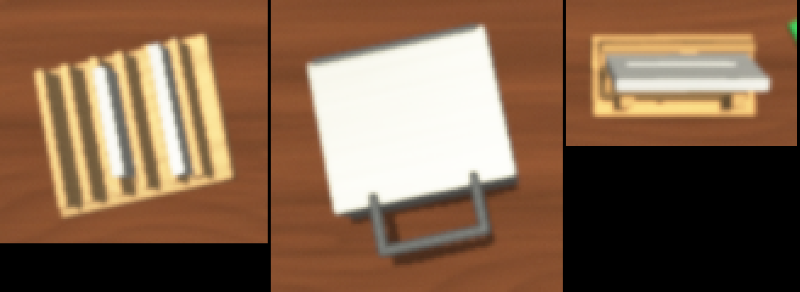

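View pics/m2.png

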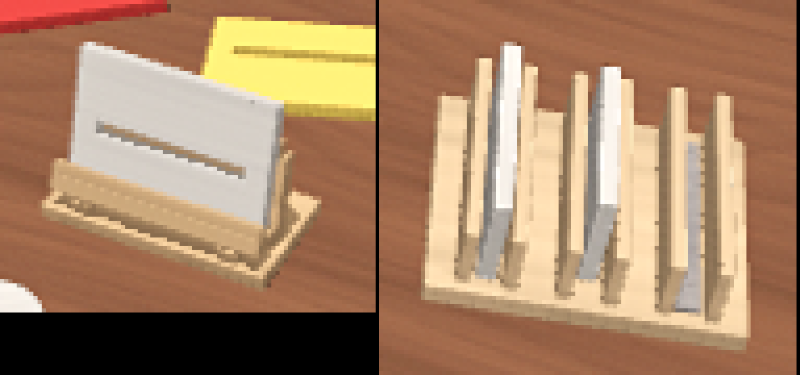

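Top and scene views: the worn plate leans towards the robot (top edge at x≈0.478, z≈0.10), with its length along world y. The rack slot nearest +y is empty and shows the grey felt. Next I fit the poses.

```bash
cat >> h.py <<'E'
def tocam(m,P):
    T=np.array(m['cam_to_world']); q=(np.atleast_2d(P)-T[:3,3])@T[:3,:3]; F=f(m)
    return np.stack([q[:,0]/q[:,2]*F+m['cx'],q[:,1]/q[:,2]*F+m['cy']],1)
def ray(m,uv,z):
    T=np.array(m['cam_to_world']);F=f(m);uv=np.atleast_2d(np.asarray(uv,float))
    d=np.stack([(uv[:,0]-m['cx'])/F,(uv[:,1]-m['cy'])/F,np.ones(len(uv))],1)@T[:3,:3].T
    return T[:3,3]+d*((z-T[2,3])/d[:,2])[:,None]
def rect(pts):
    (c,s,a)=cv2.minAreaRect(np.asarray(pts[:,:2],np.float32)*1000); return np.round(c,1),np.round(s,1),round(a,1)
E
python3 - <<'E'
from h import *
p,d,m,c=load('top0')
hsv=cv2.cvtColor(p,cv2.COLOR_RGB2HSV)
def roi(x0,x1,y0,y1): return (c[...,0]>x0)&(c[...,0]<x1)&(c[...,1]>y0)&(c[...,1]<y1)
z=c[...,2]
# rack
k=roi(.38,.6,.18,.42); s=k&(z>.007); print('rack all',rect(c[s]))
s=k&(z>.006)&(z<.018); print('rack base',rect(c[s]))
s=k&(z>.044)&(z<.056)&(hsv[...,1]>60); print('dividers',s.sum(),rect(c[s]))
# box flap
k=roi(.4,.72,-.08,.2)
s=k&(z>.075)&(hsv[...,1]<60); P=c[s]
A=np.c_[P[:,:2],np.ones(len(P))]; co=np.linalg.lstsq(A,P[:,2],rcond=None)[0]; print('flap plane',co,rect(P), z[s].min(),z[s].max())
s2=s&(p.min(2)>200); print('white',rect(c[s2])); s3=k&(z>.06)&(p.max(2)<150); print('dark',rect(c[s3]), np.median(z[s3]))
# plate
k=roi(.44,.54,-.4,-.2); s=k&(z>.06); print('plate',rect(c[s]),z[s].max())
P=c[k&(z>.092)]; print('top edge y range',P[:,1].min(),P[:,1].max(),np.polyfit(P[:,1],P[:,0],1))
s=k&(z>.006)&(z<.018);print('rest base',rect(c[s]))
E
```

```text
rack all (array([493.3, 294.5]), array([143.1, 167.8]), 11.6)
rack base (array([475.3, 305.3]), array([174.1, 215.4]), 11.4)
dividers 1250 (array([494.5, 294.9]), array([129.7, 138.3]), 11.7)
flap plane [-0.05777934 -0.00795551  0.12616818] (array([543.7,  17.1]), array([186.7, 161.4]), 10.8) 0.07519529219406673 0.10695643973710167
white (array([563.5,  20.8]), array([133.9, 160.2]), 10.9)
dark (array([543.8,  17.5]), array([187.5, 160.8]), 10.7) 0.10095789840174008
plate (array([ 480.6, -292.8]), array([139.1,  34.6]), 89.6) 0.10448382356289887
top edge y range -0.3574536224182644 -0.2282427274546482 [0.0218902  0.48638345]
rest base (array([ 491.4, -293.9]), array([150.7,  74. ]), 88.5)
```

```bash
python3 -m jog '[[100,[2,-5,3],[0,0,0]],[100,[3,-5,3],[0,0,0]],[100,[3,-5,3],[0,0,0]],[100,[3,-4,1],[0,0,0]],[100,[3,-4,0],[0,0,0]],[100,[1,-3,0],[0,0,0]],[100,[0,0,0],[0,0,0]]]'
python3 - <<'E'
from h import *
s=r.get_state();print(s['t'],s['tcp_pos'],s['orientation'],s['qpos'])
grab('wrist','w1'); p,d,m,c=load('w1');print(m)
E
```

```text
t: 0.8
tcp_pos: [0.3848, 0.3084, 0.3107]
orientation: [0.006, 0.977, -0.213, 0.0]
contact_force: [-0.3, 0.5, -0.2]
width: 0.0855
0.8 [0.38477417 0.30838011 0.31069161] [ 5.54391019e-03  9.77053965e-01 -2.12919641e-01  2.00937988e-04] [ 1.08805623 -0.21250109 -0.00793901  0.0034039  -1.7859423   0.05431818]
{'vertical_fov': 68.46341824679268, 'cx': 324.0652764632103, 'cy': 239.60761204466263, 'cam_to_world': array([[-0.4152855 , -0.86796972, -0.27233531,  0.45557156],
       [-0.90962496,  0.39982118,  0.1128072 ,  0.27947005],
       [ 0.01097219,  0.29457019, -0.95556686,  0.45301463],
       [ 0.        ,  0.        ,  0.        ,  1.        ]])}
```

View pics/w1.png

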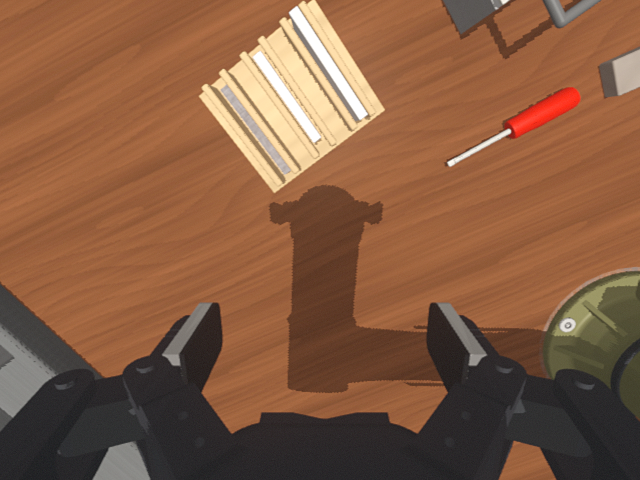

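Wrist view: the rack is fully visible, with the felt strip at about (255,130) in the leftmost slot. I measure the felt and the dividers.

Run:
```python
from h import *
p,d,m,c=load('w1')
hsv=cv2.cvtColor(p,cv2.COLOR_RGB2HSV)
u0,v0,u1,v1=195,0,390,195
k=np.zeros(p.shape[:2],bool);k[v0:v1,u0:u1]=1
x,y,z=c[...,0],c[...,1],c[...,2]
s=k&(z>.006); print('all',rect(c[s]))
g=(k&(hsv[...,1]<50)&(z<.035)&(z>.005)).astype(np.uint8)
n,l,st,ce=cv2.connectedComponentsWithStats(g)
for i in range(1,n):
    if st[i,4]>80:
        vv,uu=np.nonzero(l==i); P=ray(m,np.c_[uu,vv],.015); print(st[i],rect(P),np.median(z[l==i]))
# project depth points along slot-normal
th=np.radians(11.6); ex=np.array([np.cos(th),np.sin(th)]);ey=np.array([-ex[1],ex[0]])
P=c[s]; 
t=P[:,:2]@ey; a=P[:,:2]@ex
mid=abs(a-np.median(a))<.04
h,_=np.histogram(t[mid&(P[:,2]>.046)],bins=np.arange(t.min(),t.max(),.002)); e=np.arange(t.min(),t.max(),.002)
for i in range(len(h)): 
    if h[i]>5: print(round(e[i]*1000),h[i],end='; ')
# tops: tan pixels z 0.046-.056 , cast to .052
tp=(k&(abs(z-.052)<.005)&(hsv[...,1]>50)).astype(np.uint8)
n,l,st,ce=cv2.connectedComponentsWithStats(tp)
print()
for i in range(1,n):
    if st[i,4]>150:
        vv,uu=np.nonzero(l==i); P=ray(m,np.c_[uu,vv],.052); print(st[i],rect(P))
```

```text
all (array([497.9, 295.3]), array([140.5, 166.2]), 11.6)
[294  27  63  94 160] (array([507.5, 248.3]), array([119.5,   1.9]), 11.9) 0.02684796150217353
[221  85  70  89 847] (array([486.8, 348.2]), array([119.2,   9.4]), 11.6) 0.014453696467012223
120 53; 122 158; 124 165; 126 171; 128 152; 132 152; 134 184; 136 177; 138 183; 140 189; 142 204; 144 48; 146 165; 148 157; 150 167; 152 122; 172 60; 174 156; 176 157; 178 155; 180 89; 184 172; 186 172; 188 172; 190 172; 192 169; 194 19; 196 78; 198 152; 200 152; 202 145; 204 81; 224 98; 226 147; 228 146; 230 148; 232 70; 248 117; 250 149; 252 140; 254 139; 256 57; 
[ 299    1   78  115 1107] (array([510.2, 233.2]), array([129. ,   8.5]), 11.6)
[ 280   17   78  113 1049] (array([505.4, 256.5]), array([129.1,   8. ]), 11.6)
[258  36  79 110 992] (array([499.9, 283.5]), array([128.9,   7.9]), 11.6)
[240  51  80 108 975] (array([495.1, 306.8]), array([129.1,   8.1]), 11.6)
[220  69  80 105 964] (array([489.5, 333.9]), array([128.9,   8.3]), 11.7)
[202  84  81 102 944] (array([484.5, 357.2]), array([128.9,   8.5]), 11.7)
```

Empty slot centre is about (0.487, 0.3455), rack yaw 11.6°. Now I go to the rest for a close look.

```bash
python3 -m jog '[[100,[1,-5,0],[0,0,-0.13]],[100,[1,-5,0],[0,0,-0.13]],[100,[1,-5,0],[0,0,-0.13]],[100,[1,-5,0],[0,0,-0.13]],[100,[1,-5,0],[0,0,-0.13]],[100,[1,-5,0],[0,0,-0.13]],[100,[1,-5,0],[0,0,-0.13]],[100,[1,-5,0],[0,0,-0.13]],[100,[1,-5,0],[0,0,-0.13]],[100,[1,-5,0],[0,0,-0.1]]]';python3 -m jog '[[100,[0,-1,0],[0,0,0]],[100,[0,0,0],[0,0,0]]]'
python3 - <<'E'
from h import *
s=r.get_state();print(s['t'],s['tcp_pos'],s['orientation'],s['qpos'])
grab('wrist','w2')
E
```

```text
t: 1.85
tcp_pos: [0.48, -0.1791, 0.3027]
orientation: [-0.005, -0.65, 0.76, 0.009]
contact_force: [0.1, -0.0, 0.6]
width: 0.0854
t: 2.05
tcp_pos: [0.4806, -0.1929, 0.2996]
orientation: [-0.007, -0.647, 0.763, 0.011]
contact_force: [-0.4, 1.5, -0.5]
width: 0.0855
2.05 [ 0.48060238 -0.19288028  0.29963679] [-0.00743809 -0.64670069  0.76263222  0.01072347] [ 0.00261515 -0.13572777  0.04210231 -0.00694429 -1.773822   -0.16807981]
```

View pics/w2.png

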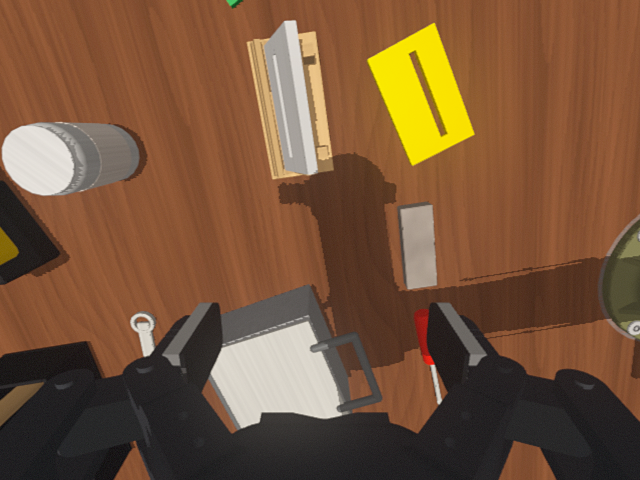

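Wrist view: the worn plate's bright top edge runs from about (291,22) to (312,172). The yellow look-alike lies apart at (420,95).

Run:
```python
from h import *
p,d,m,c=load('w2')
hsv=cv2.cvtColor(p,cv2.COLOR_RGB2HSV)
k=np.zeros(p.shape[:2],bool);k[10:190,240:340]=1
z=c[...,2]
s=k&(hsv[...,1]<40)&(z>.045)
P=c[s]
# two planes: front face (normal +x up) : fit by RANSAC-lite using top strip separately
from numpy.linalg import lstsq
print('n',len(P),'zmax',np.percentile(P[:,2],[50,90,99]))
edge=k&(z>.0955)&(hsv[...,1]<40)
E=c[edge]; print('edge ends y',E[:,1].min(),E[:,1].max())
# face normal: points clearly below
F_=P[P[:,2]<.093]; A=np.c_[F_[:,1:],np.ones(len(F_))]; co=lstsq(A,F_[:,0],rcond=None)[0]
res=F_[:,0]-A@co; ok=abs(res)<.003; co=lstsq(A[ok],F_[ok,0],rcond=None)[0]
print('face x = %.4f y + %.4f z + %.4f'%tuple(co), 'lean',np.arctan(-co[1]),'yaw deg',-np.degrees(np.arctan(co[0])), abs(res[ok]).mean(), ok.mean())
T=p[...,0].astype(int)
t=k&(hsv[...,1]<40)&(z>.085); 
for y in(-.34,-.29,-.24):
    q=c[t&(abs(c[...,1]-y)<.004)]; o=np.argsort(q[:,0]); print(y,'x range',q[:,0].min(),q[:,0].max(),'zmax',np.percentile(q[:,2],95), 'face at z.09',co[0]*y+co[1]*.09+co[2])
b=k&(z>.006)&(z<.02); print('rest base',rect(c[b]))
```

```text
n 4224 zmax [0.09196119 0.10045148 0.10194063]
edge ends y -0.35813891178321006 -0.22798734105004748
face x = 0.0207 y + -0.3626 z + 0.5279 lean 0.3478132972979669 yaw deg -1.183890604143067 0.00037888352581818684 1.0
-0.34 x range 0.47468968261866107 0.4901826980698976 zmax 0.10125284302248568 face at z.09 0.4881991031757243
-0.29 x range 0.47570967697712035 0.4912984636243526 zmax 0.10126468362270291 face at z.09 0.48923238968538085
-0.24 x range 0.4768281315696087 0.49209889108771876 zmax 0.1013862894437352 face at z.09 0.49026567619503736
rest base (array([ 494.4, -293.2]), array([150.6,  75.1]), 88.8)
```

```bash
cat >> h.py <<'E'
from scipy.spatial.transform import Rotation as Ro
def need(pos,yaw_deg,lean=0.0):
    # y_tool (jaw) at yaw in plane, tool z down; then lean: rotation about horizontal axis along tool x? handled by axis
    s=r.get_state(); q=s['orientation']; R=Ro.from_quat([q[1],q[2],q[3],q[0]])
    a=np.radians(yaw_deg); y=np.array([np.cos(a),np.sin(a),0]); z=np.array([0,0,-1.]); x=np.cross(y,z)
    T=Ro.from_matrix(np.c_[x,y,z])
    if lean: T=Ro.from_rotvec(lean*np.asarray(x))*T
    rv=(T*R.inv()).as_rotvec()
    print('t',round(s['t'],2),'tcp',np.round(s['tcp_pos'],4),'d_cm',np.round((np.array(pos)-s['tcp_pos'])*100,2),'rotvec',np.round(rv,3),'F',np.round(s['contact_force'],1),'w',round(s['width'],4),'q',np.round(s['qpos'],2))
    print('ztool',np.round(R.as_matrix()[:,2],3),'ytool',np.round(R.as_matrix()[:,1],3))
E
python3 - <<'E'
from h import *
# jaw yaw 178.8; want ztool=(.343,0,-.94)
need([.4635,-.293,.145],178.8,.348); need([.4635,-.293,.145],178.8,-.348)
E
```

```text
t 2.1 tcp [ 0.4806 -0.192   0.2994] d_cm [ -1.71 -10.1  -15.44] rotvec [-0.037 -0.373  0.14 ] F [ 0.3  0.3 -0.1] w 0.0855 q [ 0.   -0.14  0.04 -0.01 -1.77 -0.17]
ztool [-0.025  0.007 -1.   ] ytool [-0.986  0.162  0.026]
t 2.1 tcp [ 0.4806 -0.192   0.2994] d_cm [ -1.71 -10.1  -15.44] rotvec [0.027 0.321 0.141] F [ 0.3  0.3 -0.1] w 0.0855 q [ 0.   -0.14  0.04 -0.01 -1.77 -0.17]
ztool [-0.025  0.007 -1.   ] ytool [-0.986  0.162  0.026]
```

```bash
python3 -m jog '[[60,[-0.5,-3.5,-3.5],[-0.012,-0.125,0.047]],[60,[-0.5,-3.5,-3.5],[-0.012,-0.125,0.047]],[60,[-0.5,-3,-3.5],[-0.012,-0.125,0.047]],[60,[-0.2,-1,-3],[0,0,0]],[60,[0,0,0],[0,0,0]]]'
python3 - <<'E'
from h import *
need([.4635,-.293,.145],178.8,.348)
E
```

```text
t: 2.6
tcp_pos: [0.4672, -0.2944, 0.1592]
orientation: [-0.128, 0.696, -0.694, 0.129]
contact_force: [-0.4, -0.3, 0.4]
width: 0.0511
t 2.6 tcp [ 0.4672 -0.2944  0.1592] d_cm [-0.37  0.14 -1.42] rotvec [ 0.002  0.018 -0.024] F [-0.4 -0.3  0.4] w 0.0511 q [-0.26 -0.36 -0.41 -0.1  -1.17  0.29]
ztool [ 0.358 -0.001 -0.934] ytool [-0.934 -0.003 -0.358]
```

```bash
python3 -m jog '[[60,[-0.9,0.15,0],[0,0.018,-0.024]],[60,[0,0,0],[0,0,0]]]'
python3 - <<'E'
from h import *
need([.4909,-.293,.0701],178.8,.348)
E
```

```text
t: 2.8
tcp_pos: [0.4595, -0.2901, 0.1614]
orientation: [0.12, -0.69, 0.702, -0.125]
contact_force: [0.3, 0.2, 0.2]
width: 0.0515
t 2.8 tcp [ 0.4595 -0.2901  0.1614] d_cm [ 3.14 -0.29 -9.13] rotvec [ 0.003  0.    -0.003] F [0.3 0.2 0.2] w 0.0515 q [-0.24 -0.38 -0.42 -0.08 -1.19  0.24]
ztool [ 0.341 -0.009 -0.94 ] ytool [-0.94   0.016 -0.341]
```

```bash
python3 -m jog '[[60,[1,-0.2,-3],[0,0,0]],[60,[1,-0.1,-3],[0,0,0]],[60,[0.7,0,-2],[0,0,0]],[60,[0,0,0],[0,0,0]]]'
python3 - <<'E'
from h import *
need([.4909,-.293,.0701],178.8,.348)
grab('wrist','w3')
E
```

```text
t: 3.2
tcp_pos: [0.4953, -0.288, 0.089]
orientation: [0.124, -0.694, 0.697, -0.13]
contact_force: [-0.2, 0.4, 1.1]
width: 0.0513
t 3.2 tcp [ 0.4953 -0.288   0.089 ] d_cm [-0.44 -0.5  -1.89] rotvec [ 0.007  0.013 -0.017] F [-0.2  0.4  1.1] w 0.0513 q [-0.22 -0.28 -0.48 -0.08 -1.02  0.25]
ztool [ 0.354 -0.008 -0.935] ytool [-0.935  0.002 -0.354]
```

View pics/w3.png

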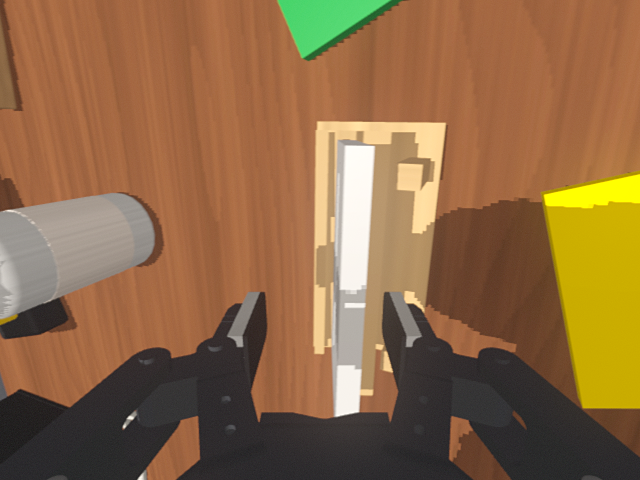

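Wrist view: the plate's top edge lies at columns 338–372 between the tips (265 and 385), so it is about 1 cm off-centre towards -x. That matches the numbers, so I correct it.

```bash
python3 -m jog '[[60,[-1.2,-0.4,0],[0.007,0.013,-0.017]],[60,[0.3,-0.1,-1.5],[0,0,0]],[60,[0,0,-0.2],[0,0,0]]]'
python3 - <<'E'
from h import *
need([.4909,-.293,.0701],178.8,.348)
E
```

```text
t: 3.55
tcp_pos: [0.4889, -0.2936, 0.08]
orientation: [0.123, -0.689, 0.702, -0.128]
contact_force: [0.4, -0.1, -1.0]
width: 0.0513
t 3.55 tcp [ 0.4889 -0.2936  0.08  ] d_cm [ 0.2   0.06 -0.99] rotvec [ 0.004  0.009 -0.001] F [ 0.4 -0.1 -1. ] w 0.0513 q [-0.24 -0.28 -0.49 -0.08 -1.01  0.25]
ztool [ 0.349 -0.011 -0.937] ytool [-0.937  0.017 -0.349]
```

```bash
python3 -m jog '[[60,[0.1,0,-1.1],[0.004,0.009,0]],[60,[0,0,-0.2],[0,0,0]]]'
python3 - <<'E'
from h import *
need([.4909,-.293,.0701],178.8,.348)
E
```

```text
t: 3.75
tcp_pos: [0.4901, -0.2941, 0.0677]
orientation: [0.121, -0.689, 0.703, -0.124]
contact_force: [1.0, 0.2, 0.3]
width: 0.0511
t 3.75 tcp [ 0.4901 -0.2941  0.0677] d_cm [0.08 0.11 0.24] rotvec [ 0.001  0.001 -0.001] F [1.  0.2 0.3] w 0.0511 q [-0.24 -0.26 -0.5  -0.09 -0.99  0.25]
ztool [ 0.342 -0.008 -0.94 ] ytool [-0.94   0.019 -0.342]
```

```bash
python3 -m jog '[[60,[0.05,0.1,0.35],[0,0,0]],[40,[0,0,0],[0,0,0]],[20,[0,0,0],[0,0,0]],[8,[0,0,0],[0,0,0]],[0,[0,0,0],[0,0,0]],[0,[0,0,0],[0,0,0]],[0,[0,0,0],[0,0,0]],[0,[0,0,0],[0,0,0]]]' 50
python3 - <<'E'
from h import *
need([.4909,-.293,.0701],178.8,.348)
E
```

```text
t: 4.55
tcp_pos: [0.4905, -0.2933, 0.0719]
orientation: [0.121, -0.689, 0.703, -0.124]
contact_force: [0.1, 0.1, -0.8]
width: 0.0089
t 4.55 tcp [ 0.4905 -0.2933  0.0719] d_cm [ 0.04  0.03 -0.18] rotvec [ 0.001  0.001 -0.   ] F [ 0.1  0.1 -0.8] w 0.0089 q [-0.24 -0.26 -0.49 -0.09 -1.    0.25]
ztool [ 0.342 -0.008 -0.94 ] ytool [-0.94   0.019 -0.342]
```

Gripped (width about 9 mm). I lift along the plate's own axis.

```bash
python3 -m jog '[[0,[-0.5,0,1.4],[0,0,0]],[0,[-1,0,2.8],[0,0,0]],[0,[-1.4,0,4],[0,0,0]],[0,[-1.4,0,4],[0,0,0]],[0,[-1.5,0,4.5],[0,0,0]],[0,[0,0,4],[0,0,0]],[0,[0,0,0],[0,0,0]]]' 60
python3 - <<'E'
from h import *
need([.487,.3455,.25],-78.4)
grab('wrist','w4')
grab('scene','s4')
E
```

```text
t: 5.25
tcp_pos: [0.4283, -0.2898, 0.2797]
orientation: [0.122, -0.689, 0.704, -0.12]
contact_force: [0.7, 0.0, -3.2]
width: 0.0092
t 5.25 tcp [ 0.4283 -0.2898  0.2797] d_cm [ 5.87 63.53 -2.97] rotvec [-0.307  0.247  1.774] F [ 0.7  0.  -3.2] w 0.0092 q [-0.27 -0.43 -0.24 -0.09 -1.43  0.25]
ztool [ 0.337 -0.002 -0.942] ytool [-0.941  0.02  -0.337]
```

View pics/s4.png

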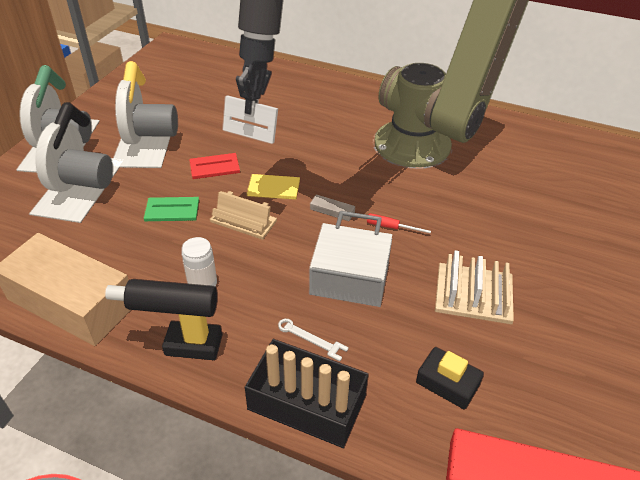

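View pics/w4.png

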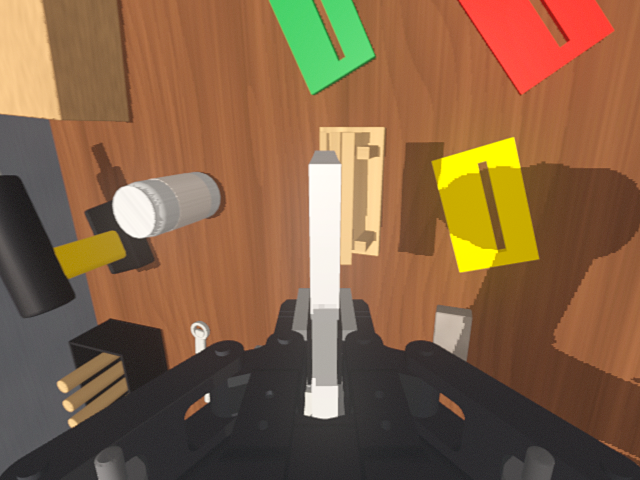

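Scene and wrist views: the plate is held firmly and level, and the rest at (243,213) is empty. I make the tool upright and carry it to the rack.

```bash
python3 -m jog '[[0,[1,4,0],[0,0.1,0]],[0,[1,4.5,0],[0,0.12,0]],[0,[0.5,5,0],[0,0.12,0]],[0,[0.5,5,0],[0,0,0.14]],[0,[0.5,5,0],[0,0,0.14]],[0,[0.5,5,0],[0,0,0.14]],[0,[0.5,5,0],[0,0,0.14]],[0,[0.5,5,0],[0,0,0.14]],[0,[0.5,5,0],[0,0,0.14]],[0,[0.5,5,0],[0,0,0.14]]]'; python3 -m jog '[[0,[0.5,5,0],[0,0,0.14]],[0,[0.5,5,0],[0,0,0.14]],[0,[0.5,3,0],[0,0,0.14]],[0,[0,0,0],[0,0,0]]]';python3 - <<'E'
from h import *
need([.487,.3455,.2],-78.4)
E
```

```text
t: 6.35
tcp_pos: [0.4771, 0.1935, 0.2469]
orientation: [0.025, 0.957, -0.289, -0.011]
contact_force: [1.4, 0.5, -2.6]
width: 0.0092
t: 6.75
tcp_pos: [0.4873, 0.3294, 0.2325]
orientation: [0.034, 0.997, -0.068, -0.012]
contact_force: [-1.1, -0.7, -3.2]
width: 0.0094
t 6.75 tcp [0.4873 0.3294 0.2325] d_cm [-0.03  1.61 -3.25] rotvec [ 0.07  -0.017  0.339] F [-1.1 -0.7 -3.2] w 0.0094 q [ 0.94  0.06  0.11  0.02 -1.68  0.49]
ztool [-0.029 -0.065 -0.997] ytool [-0.135 -0.988  0.069]
```

```bash
python3 -m jog '[[0,[0,1,-0.5],[0.023,-0.006,0.113]],[0,[0,0.5,-0.5],[0.023,-0.006,0.113]],[0,[0,0,-0.5],[0.023,-0.006,0.113]],[0,[0,0,0],[0,0,0]],[0,[0,0,0],[0,0,0]]]';python3 - <<'E'
from h import *
need([.487,.3455,.2],-78.4)
grab('wrist','w5')
E
```

```text
t: 7.25
tcp_pos: [0.4836, 0.3444, 0.2026]
orientation: [0.006, 0.994, 0.105, -0.007]
contact_force: [0.6, 0.3, -1.9]
width: 0.0087
t 7.25 tcp [0.4836 0.3444 0.2026] d_cm [ 0.34  0.11 -0.26] rotvec [ 0.014 -0.013 -0.009] F [ 0.6  0.3 -1.9] w 0.0087 q [ 0.95  0.04  0.03 -0.   -1.58  0.83]
ztool [-0.013 -0.014 -1.   ] ytool [ 0.21  -0.978  0.011]
```

View pics/w5.png

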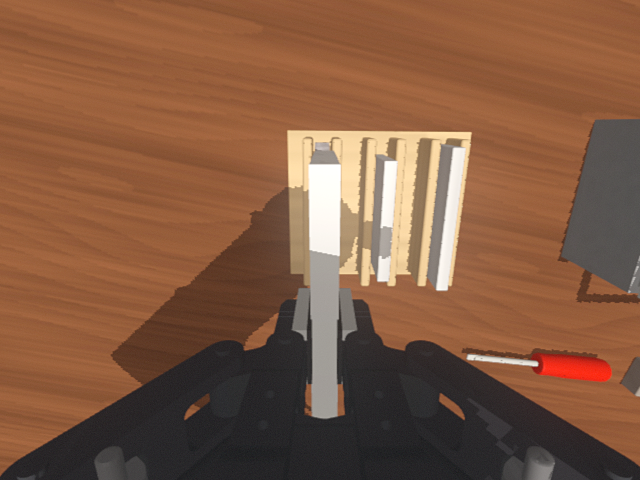

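Wrist view: the plate's top edge (columns 308–340) is lined up over the empty slot, whose dividers are at columns 307 and 337. I measure both from this one view.

```bash
cat > meas.py <<'E'
from h import *
import sys
def run(tag):
    p,d,m,c=load(tag); hsv=cv2.cvtColor(p,cv2.COLOR_RGB2HSV); z=c[...,2]
    th=np.radians(11.6); ey=np.array([-np.sin(th),np.cos(th)]);ex=np.array([np.cos(th),np.sin(th)])
    k=np.zeros(p.shape[:2],bool);k[100:300,280:480]=1
    tp=(k&(abs(z-.052)<.006)&(hsv[...,1]>45)).astype(np.uint8)
    n,l,st,ce=cv2.connectedComponentsWithStats(tp)
    for i in range(1,n):
        if st[i,4]>100:
            vv,uu=np.nonzero(l==i); P=ray(m,np.c_[uu,vv],.052); R=rect(P); print('div',R,'across',np.round(np.median(P[:,:2]@ey)*1000,1),'along',np.round([(P[:,:2]@ex).min(),(P[:,:2]@ex).max()],4))
    zt=r.get_state()['tcp_pos'][2]+.03
    s=(abs(z-zt)<.012)&(hsv[...,1]<40); s[330:]=0; s[:,:280]=0; s[:,360:]=0
    P=c[s]; a=P[:,:2]@ex; t=P[:,:2]@ey
    print('plate top z',np.median(P[:,2]),'far end along',a.max(), rect(P))
    for lo in np.arange(a.min(),a.max(),.015):
        q=(a>=lo)&(a<lo+.015); 
        if q.sum()>10: print(round(lo,3),'across mid',round((np.percentile(t[q],2)+np.percentile(t[q],98))*500,1),'w',round((np.percentile(t[q],98)-np.percentile(t[q],2))*1000,1),'z',round(np.median(P[q,2]),4))
run(sys.argv[1])
E
python3 meas.py w5
```

```text
div (array([485.5, 358.4]), array([128.4,   7.3]), 11.1) across 254.4 along [0.4834 0.6118]
div (array([535.5, 343.9]), array([36.7,  8. ]), 12.6) across 228.4 along [0.5755 0.6121]
div (array([496.2, 307.9]), array([128.6,   8.6]), 11.7) across 201.8 along [0.4837 0.6123]
div (array([500.8, 284.6]), array([128. ,   8.6]), 11.7) across 177.0 along [0.4838 0.6118]
div (array([506.5, 257.8]), array([128.1,   9.3]), 11.6) across 150.5 along [0.4839 0.612 ]
div (array([512.1, 231.7]), array([128.4,   9.2]), 14.4) across 124.1 along [0.484  0.6123]
plate top z 0.23151460385140582 far end along 0.6109091033404224 (array([520. , 355.5]), array([60. , 30.8]), 12.9)
0.551 across mid 243.6 w 26.8 z 0.2317
0.566 across mid 241.3 w 9.3 z 0.2317
0.581 across mid 241.5 w 9.6 z 0.2315
0.596 across mid 241.5 w 9.5 z 0.2313
0.611 across mid 241.7 w 9.1 z 0.2277
```

```bash
python3 -m jog '[[0,[0.2,0.1,-2],[0.014,-0.013,-0.009]],[0,[0,0,-3],[0,0,0]],[0,[0,0,-3],[0,0,0]],[0,[0,0,0],[0,0,0]],[0,[0,0,0],[0,0,0]]]';python3 - <<'E'
from h import *
need([.4856,.345,.12],-78.4)
E
```

```text
t: 7.8
tcp_pos: [0.4865, 0.3446, 0.1219]
orientation: [0.0, 0.995, 0.095, 0.001]
contact_force: [0.5, 0.2, -3.0]
width: 0.0091
t 7.8 tcp [0.4865 0.3446 0.1219] d_cm [-0.09  0.04 -0.19] rotvec [0.    0.001 0.012] F [ 0.5  0.2 -3. ] w 0.0091 q [ 0.95  0.04 -0.11  0.   -1.42  0.81]
ztool [ 0.001 -0.    -1.   ] ytool [ 0.189 -0.982  0.001]
```

```bash
python3 -m jog '[[0,[0,0,-0.6],[0,0,0.012]],[0,[0,0,0],[0,0,0]]]';python3 - <<'E'
from h import *
need([.4856,.345,.12],-78.4)
grab('wrist','w6')
E
python3 meas.py w6
```

```text
t: 8.0
tcp_pos: [0.4874, 0.3453, 0.1182]
orientation: [-0.001, 0.995, 0.101, 0.002]
contact_force: [0.2, 0.2, -2.9]
width: 0.0092
t 8.0 tcp [0.4874 0.3453 0.1182] d_cm [-0.18 -0.03  0.18] rotvec [-0.002  0.004  0.001] F [ 0.2  0.2 -2.9] w 0.0092 q [ 0.95  0.05 -0.12  0.   -1.41  0.82]
ztool [ 0.004  0.002 -1.   ] ytool [ 0.201 -0.98  -0.001]
div (array([507.4, 362.6]), array([84.2,  8.1]), 11.6) across 253.7 along [0.5278 0.612 ]
div (array([512.3, 338.8]), array([84.3,  7.5]), 12.9) across 228.5 along [0.5278 0.612 ]
div (array([513.4, 311.8]), array([92.7,  8.7]), 11.6) across 202.1 along [0.5193 0.612 ]
div (array([518.2, 288.8]), array([92.7,  9.1]), 11.6) across 176.7 along [0.5193 0.612 ]
div (array([523.7, 261.9]), array([92.7,  9.7]), 11.8) across 151.7 along [0.5193 0.612 ]
plate top z 0.14789120578532627 far end along 0.6142654369028374 (array([523.6, 355.4]), array([59.7, 30.9]), 12.0)
0.554 across mid 243.2 w 26.9 z 0.1477
0.569 across mid 240.8 w 9.4 z 0.1479
0.584 across mid 240.8 w 9.6 z 0.148
0.599 across mid 240.8 w 9.4 z 0.148
```

View pics/w6.png

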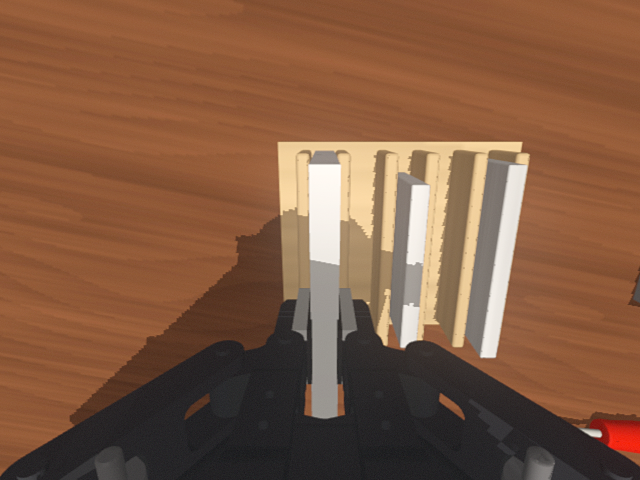

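Wrist view: the plate sits centred between the slot's dividers (300 and 345), 240.8 against 241.3 mm across, so I insert it.

```bash
python3 -m jog '[[0,[-0.1,0,-1.5],[0,0,0]],[0,[0,0,-1.5],[0,0,0]],[0,[0,0,-1],[0,0,0]],[0,[0,0,0],[0,0,0]]]';python3 - <<'E'
from h import *
need([.4862,.3455,.065],-78.4)
E
```

```text
t: 8.45
tcp_pos: [0.4869, 0.3459, 0.0771]
orientation: [-0.002, 0.995, 0.1, 0.003]
contact_force: [-0.1, 0.4, -3.6]
width: 0.0089
t 8.45 tcp [0.4869 0.3459 0.0771] d_cm [-0.07 -0.04 -1.21] rotvec [-0.004  0.006  0.001] F [-0.1  0.4 -3.6] w 0.0089 q [ 0.95  0.06 -0.17  0.   -1.33  0.82]
ztool [ 0.006  0.004 -1.   ] ytool [ 0.2   -0.98  -0.003]
```

```bash
python3 -m jog '[[0,[0,0,-0.8],[-0.004,0.006,0]],[0,[0,0,-0.2],[0,0,0]],[0,[0,0,0],[0,0,0]]]'; python3 -m jog '[[0,[0,0,-0.2],[0,0,0]],[0,[0,0,0],[0,0,0]]]'
python3 - <<'E'
from h import *
need([.4862,.3455,.065],-78.4)
E
```

```text
t: 8.75
tcp_pos: [0.4869, 0.3457, 0.0658]
orientation: [0.0, 0.995, 0.1, -0.0]
contact_force: [0.3, -0.7, -2.4]
width: 0.0095
t: 8.95
tcp_pos: [0.4874, 0.3461, 0.0654]
orientation: [0.0, 0.995, 0.101, 0.0]
contact_force: [0.2, 0.3, -3.5]
width: 0.0088
t 8.95 tcp [0.4874 0.3461 0.0654] d_cm [-0.12 -0.06 -0.04] rotvec [0.    0.001 0.001] F [ 0.2  0.3 -3.5] w 0.0088 q [ 0.95  0.08 -0.18  0.   -1.31  0.82]
ztool [ 0.001 -0.    -1.   ] ytool [ 0.2  -0.98  0.  ]
```

Not touching yet; I feel for the floor in small steps.

```bash
python3 -m jog '[[0,[0,0,-0.2],[0,0,0]],[0,[0,0,-0.1],[0,0,0]]]'; python3 -m jog '[[0,[0,0,-0.15],[0,0,0]],[0,[0,0,0],[0,0,0]]]'
```

```text
t: 9.15
tcp_pos: [0.4879, 0.3464, 0.0649]
orientation: [-0.0, 0.995, 0.101, 0.002]
contact_force: [-3.6, -1.1, 3.2]
width: 0.0092
t: 9.35
tcp_pos: [0.488, 0.3466, 0.0651]
orientation: [-0.001, 0.995, 0.101, 0.002]
contact_force: [-1.5, 0.1, -3.1]
width: 0.009
```

Touching down on the felt at the expected height. I release and rise.

```bash
python3 -m jog '[[0,[0,0,-0.1],[0,0,0]],[15,[0,0,0],[0,0,0]],[30,[0,0,0],[0,0,0]],[30,[0,0,0],[0,0,0]],[30,[0,0,1.5],[0,0,0]],[30,[0,0,4],[0,0,0]],[30,[0,0,5],[0,0,0]],[30,[-1.5,0,5],[0,0,0]],[40,[-1.5,0,4],[0,0,0]],[60,[0,0,0],[0,0,0]]]'
python3 - <<'E'
from h import *
need([.4862,.3455,.065],-78.4)
grab('wrist','w7')
E
```

```text
t: 10.35
tcp_pos: [0.4581, 0.3439, 0.2684]
orientation: [-0.001, 0.995, 0.1, 0.004]
contact_force: [-0.1, -0.2, 0.8]
width: 0.0472
t 10.35 tcp [0.4581 0.3439 0.2684] d_cm [  2.81   0.16 -20.34] rotvec [-0.002  0.008  0.002] F [-0.1 -0.2  0.8] w 0.0472 q [ 1.   -0.03  0.08  0.01 -1.67  0.77]
ztool [ 0.008  0.002 -1.   ] ytool [ 0.199 -0.98  -0.001]
```

View pics/w7.png

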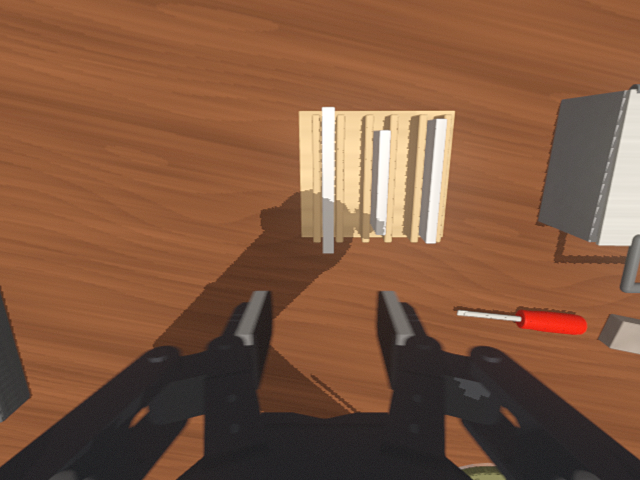

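Run:
```python
from h import *
p,d,m,c=load('w7'); hsv=cv2.cvtColor(p,cv2.COLOR_RGB2HSV); z=c[...,2]
k=np.zeros(z.shape,bool);k[90:260,290:350]=1
s=k&(z>.08); 
vv,uu=np.nonzero(s); print('plate top z',np.median(z[s]),np.percentile(z[s],[5,95]),rect(c[s]))
th=np.radians(11.6); ex=np.array([np.cos(th),np.sin(th)]);ey=np.array([-ex[1],ex[0]])
cc=np.array(rect(c[s])[0]);print('along',cc@ex,'across',cc@ey)
k[:,:]=0;k[90:260,295:460]=1
b=k&(z>.007)&(z<.018); print('rack base',rect(c[b]),'along',np.array(rect(c[b])[0])@ex)
tp=(k&(abs(z-.052)<.006)&(hsv[...,1]>45)).astype(np.uint8)
n,l,st,ce=cv2.connectedComponentsWithStats(tp)
for i in range(1,n):
    if st[i,4]>100:
        vv,uu=np.nonzero(l==i); P=ray(m,np.c_[uu,vv],.052); print(np.median(P[:,:2]@ey),(P[:,:2]@ex).min(),(P[:,:2]@ex).max())
```

```text
plate top z 0.09448546699031718 [0.09325603 0.09591307] (array([490.9, 347.4]), array([129.3,   9.6]), 11.5)
along 550.7279598344261 across 241.59529022025805
rack base (array([497.9, 294.9]), array([139.3, 166.7]), 11.5) along 547.0283957214583
0.2530063148483069 0.4830146496302728 0.6117131861566144
0.22925443597718548 0.48298948016137455 0.6116859130365047
0.2016186248487834 0.48407363189044267 0.6116529594505185
0.17719295215674377 0.4840473199641228 0.6116245524463167
0.1502238214283733 0.4840175773745489 0.6115927379861217
0.12442584250320451 0.4839924116679586 0.611564333454182
```

The worn plate stands upright on the felt (top at 94.5 mm, 0.4 mm across from the slot centre, 3 mm off along it). Now the flap.

```bash
python3 -m jog '[[60,[0,-2.5,0],[0,0,-0.147]],[60,[0,-2.5,0],[0,0,-0.147]],[60,[0,-2.5,0],[0,0,-0.147]],[60,[0,-2.5,0],[0,0,-0.147]],[60,[0,-2.5,0],[0,0,-0.147]],[60,[0,-2.5,0],[0,0,-0.147]],[60,[0,-2.5,0],[0,0,-0.147]],[60,[0,-2.5,0],[0,0,-0.147]],[60,[0,-2,0],[0,0,-0.147]],[60,[0,-1,0],[0,0,-0.147]]]'; python3 -m jog '[[60,[0,0,0],[0,0,-0.147]],[60,[0,0,0],[0,0,-0.1]],[60,[0,0,0],[0,0,0]]]'
python3 - <<'E'
from h import *
need([.4555,0,.15],-169.1)
grab('wrist','w8')
E
```

```text
t: 11.4
tcp_pos: [0.4556, 0.1049, 0.2616]
orientation: [0.003, 0.796, -0.605, -0.001]
contact_force: [-1.0, 0.4, -0.1]
width: 0.0511
t: 11.7
tcp_pos: [0.4553, 0.1023, 0.2608]
orientation: [0.004, 0.711, -0.703, -0.001]
contact_force: [-0.3, 0.7, -0.0]
width: 0.0514
t 11.7 tcp [0.4553 0.1023 0.2608] d_cm [  0.02 -10.23 -11.08] rotvec [ 0.004 -0.007  0.179] F [-0.3  0.7 -0. ] w 0.0514 q [ 0.65 -0.31 -0.17 -0.   -1.71 -0.64]
ztool [-0.008 -0.004 -1.   ] ytool [-1.    -0.012  0.008]
```

View pics/w8.png

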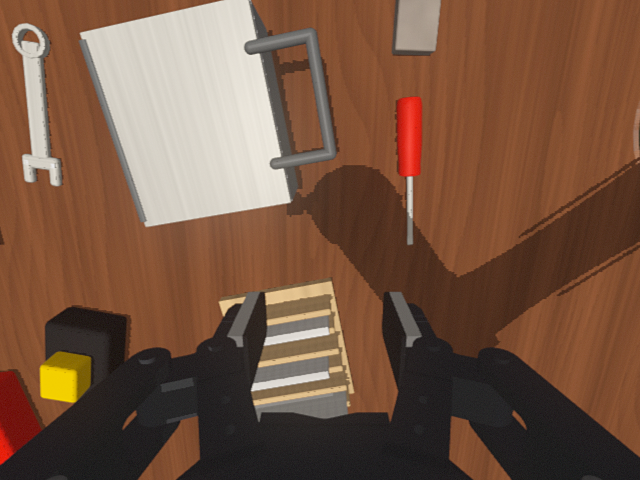

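Wrist view: the flap and its handle are clear. The bar runs from about (313,33) to (333,153). I measure both.

Run:
```python
from h import *
p,d,m,c=load('w8'); z=c[...,2]; hsv=cv2.cvtColor(p,cv2.COLOR_RGB2HSV)
k=np.zeros(z.shape,bool);k[0:240,60:350]=1
w=k&(z>.075)&(p.min(2)>150); P=c[w]; print('flap',rect(P))
A=np.c_[P[:,:2],np.ones(len(P))]; co=np.linalg.lstsq(A,P[:,2],rcond=None)[0]
print('plane',co,'slope',np.hypot(*co[:2]),'dir',np.degrees(np.arctan2(co[1],co[0])))
hsel=k.copy(); hsel[:,:238]=0
hb=hsel&(z>.07)&(hsv[...,1]<60)&(p.max(2)<150); P=c[hb]
th=np.radians(10.9); ex=np.array([np.cos(th),np.sin(th)]);ey=np.array([-ex[1],ex[0]])
a=P[:,:2]@ex;t=P[:,:2]@ey
print('handle',rect(P),'a',a.min(),a.max(),'t',t.min(),t.max())
q=a<a.min()+.011; B=P[q]; print('bar',rect(B),'z pct',np.percentile(B[:,2],[5,50,95]))
```

```text
flap (array([548.9,  18.3]), array([173.8, 160.7]), 10.8)
plane [-0.13839863 -0.00772321  0.1727213 ] slope 0.13861395544534247 dir -176.80597386880967
handle (array([482.5,   6.6]), array([ 57.4, 159.6]), 11.1) a 0.4464216452502528 0.5038932443095595 t -0.16448444557211678 -0.004870417158425738
bar (array([459.9,   1.6]), array([11. , 98.7]), 10.9) z pct [0.10015223 0.10248608 0.10412841]
```

```bash
python3 -m jog '[[35,[0.1,-4,-3],[0,0,0.1]],[35,[0.1,-4,-3.5],[0,0,0.08]],[35,[0.1,-2,-3],[0,0,0]],[35,[0,0,0],[0,0,0]]]'
python3 - <<'E'
from h import *
need([.4594,.0015,.15],-169.1)
E
```

```text
t: 12.15
tcp_pos: [0.4576, 0.001, 0.1625]
orientation: [0.004, 0.78, -0.626, -0.002]
contact_force: [-0.0, -0.6, -0.5]
width: 0.0302
t 12.15 tcp [0.4576 0.001  0.1625] d_cm [ 0.18  0.05 -1.25] rotvec [ 0.003 -0.007 -0.027] F [-0.  -0.6 -0.5] w 0.0302 q [ 0.45 -0.34 -0.38  0.   -1.54 -0.23]
ztool [-0.007 -0.003 -1.   ] ytool [-0.976 -0.216  0.008]
```

```bash
python3 -m jog '[[35,[0.2,0,-1.5],[0.003,-0.007,-0.027]],[35,[0,0,-2],[0,0,0]],[35,[0,0,-2],[0,0,0]],[35,[0,0,0],[0,0,0]]]'
python3 - <<'E'
from h import *
need([.4594,.0015,.0795],-169.1)
grab('wrist','w9')
E
```

```text
t: 12.55
tcp_pos: [0.4611, 0.0021, 0.1096]
orientation: [-0.001, 0.773, -0.634, 0.002]
contact_force: [-0.5, -0.1, -0.4]
width: 0.0301
t 12.55 tcp [0.4611 0.0021 0.1096] d_cm [-0.17 -0.06 -3.01] rotvec [ 0.001  0.004 -0.007] F [-0.5 -0.1 -0.4] w 0.0301 q [ 0.45 -0.33 -0.47  0.   -1.43 -0.25]
ztool [ 0.004 -0.001 -1.   ] ytool [-0.981 -0.196 -0.004]
```

View pics/w9.png

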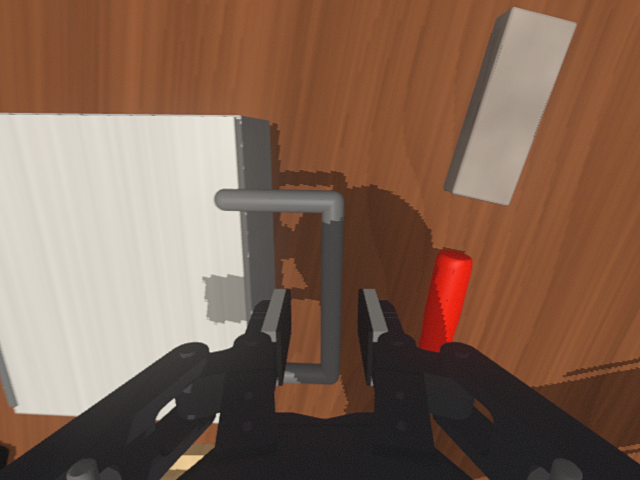

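Wrist view: the bar (column 332) lies between the fingertips (290 and 360). I go down and close lightly.

```bash
python3 -m jog '[[35,[-0.15,0,-1.8],[0,0,0]],[35,[0,0,-1.2],[0,0,0]],[35,[0,0,-0.2],[0,0,0]],[20,[0,0,0],[0,0,0]],[8,[0,0,0],[0,0,0]],[0,[0,0,0],[0,0,0]],[0,[0,0,0],[0,0,0]],[0,[0,0,0],[0,0,0]]]' 25
python3 - <<'E'
from h import *
need([.4594,.0015,.0795],-169.1)
E
```

```text
t: 13.4
tcp_pos: [0.4575, 0.0025, 0.0843]
orientation: [0.002, 0.775, -0.632, 0.0]
contact_force: [-0.2, -0.0, -2.2]
width: 0.009
t 13.4 tcp [0.4575 0.0025 0.0843] d_cm [ 0.19 -0.1  -0.48] rotvec [ 0.003 -0.002 -0.011] F [-0.2 -0.  -2.2] w 0.009 q [ 0.45 -0.33 -0.51  0.   -1.39 -0.25]
ztool [-0.002 -0.003 -1.   ] ytool [-0.98  -0.2    0.003]
```

```bash
cat > arc.py <<'E'
from h import *
s=r.get_state(); P=s['tcp_pos']+np.array([0,0,.0145])
th=np.radians(10.9); ex=np.array([np.cos(th),np.sin(th)]); H=np.array([.6338,.0351,.086])
a=(P[:2]-H[:2])@ex; zz=P[2]-H[2]; t=np.arctan2(zz,-a); R=np.hypot(a,zz)
print('theta',round(t,3),'R',round(R,4),'lat',round(float((P[:2]-H[:2])@[-ex[1],ex[0]]),4),'F',np.round(s['contact_force'],1),'w',round(s['width'],4),'t',s['t'])
prev=P-[0,0,0]
for dt in(.15,.3,.45,.6):
    q=H+np.r_[-np.cos(t+dt)*.178*ex,np.sin(t+dt)*.178]; print(round(t+dt,2),'step cm',np.round((q-prev)*100,2)); prev=q
E
python3 arc.py; python3 -m jog '[[0,[0.2,0,1.5],[0,0,0]],[0,[0.4,0.1,2.5],[0,0,0]],[0,[0,0,0],[0,0,0]]]'; python3 arc.py
```

```text
theta 0.071 R 0.1797 lat 0.0013 F [-0.2 -0.  -2.2] w 0.009 t 13.4
0.22 step cm [ 0.57 -0.03  2.63]
0.37 step cm [0.77 0.15 2.55]
0.52 step cm [1.13 0.22 2.41]
0.67 step cm [1.47 0.28 2.21]
t: 13.7
tcp_pos: [0.4659, 0.0042, 0.1286]
orientation: [-0.0, 0.775, -0.632, 0.002]
contact_force: [-4.2, -1.5, 2.2]
width: 0.0087
theta 0.323 R 0.18 lat 0.0015 F [-4.2 -1.5  2.2] w 0.0087 t 13.7
0.47 step cm [1.23 0.09 2.4 ]
0.62 step cm [1.36 0.26 2.28]
0.77 step cm [1.68 0.32 2.04]
0.92 step cm [1.96 0.38 1.77]
```

```bash
python3 -m jog '[[0,[1,0.1,2.4],[0,0,0]],[0,[1.4,0.2,2.3],[0,0,0]],[0,[1.7,0.3,2],[0,0,0]],[0,[0.3,0.1,0.3],[0,0,0]]]'; python3 arc.py
```

```text
t: 14.1
tcp_pos: [0.507, 0.0122, 0.1999]
orientation: [0.002, 0.775, -0.632, -0.002]
contact_force: [1.7, -4.2, -4.6]
width: 0.0085
theta 0.784 R 0.1819 lat 0.0015 F [ 1.7 -4.2 -4.6] w 0.0085 t 14.1
0.93 step cm [2.28 0.29 1.47]
1.08 step cm [2.22 0.43 1.42]
1.23 step cm [2.4  0.46 1.07]
1.38 step cm [2.53 0.49 0.69]
```

```bash
python3 -m jog '[[0,[2.1,0.3,1.5],[0,0,0]],[0,[2.3,0.4,1.3],[0,0,0]],[0,[2.5,0.5,0.9],[0,0,0]],[0,[0.4,0.1,0.1],[0,0,0]]]'; python3 arc.py
```

```text
t: 14.5
tcp_pos: [0.5754, 0.0243, 0.2446]
orientation: [0.006, 0.776, -0.631, -0.005]
contact_force: [-1.3, -2.8, -3.4]
width: 0.0088
theta 1.241 R 0.183 lat 0.0005 F [-1.3 -2.8 -3.4] w 0.0088 t 14.5
1.39 step cm [2.7  0.47 0.2 ]
1.54 step cm [2.6  0.5  0.28]
1.69 step cm [ 2.62  0.5  -0.12]
1.84 step cm [ 2.57  0.49 -0.52]
```

```bash
python3 -m jog '[[0,[2.6,0.5,0.3],[0,0,0]],[0,[2.6,0.5,0.1],[0,0,0]],[0,[2.2,0.4,-0.2],[0,0,0]],[0,[0,0,0],[0,0,0]]]'; python3 arc.py
```

```text
t: 14.9
tcp_pos: [0.6506, 0.0384, 0.2526]
orientation: [0.004, 0.776, -0.631, -0.003]
contact_force: [2.0, -1.4, -1.5]
width: 0.0089
theta 1.665 R 0.1819 lat 0.0001 F [ 2.  -1.4 -1.5] w 0.0089 t 14.9
1.81 step cm [ 2.55  0.48 -0.84]
1.96 step cm [ 2.49  0.48 -0.84]
2.11 step cm [ 2.34  0.45 -1.21]
2.26 step cm [ 2.13  0.41 -1.55]
```

```bash
python3 -m jog '[[10,[0,0,0],[0,0,0]],[30,[0,0,0],[0,0,0]],[35,[0,0,0],[0,0,0]],[35,[0,0,2],[0,0,0]],[35,[0,0,4],[0,0,0]],[35,[-1,0,4],[0,0,0]],[35,[-5,0,1],[0,0,0.14]],[35,[-5,0,0],[0,0,0.14]],[35,[-5,0,0],[0,0,0.14]],[35,[-5,0,0],[0,0,0.14]]]'; python3 -m jog '[[35,[-4,0,0],[0,0,0.14]],[35,[0,0,0],[0,0,0.14]],[35,[0,0,0],[0,0,0.14]],[35,[0,0,0],[0,0,0.14]],[35,[0,0,0],[0,0,0.14]],[35,[0,0,0],[0,0,0.14]],[35,[0,0,0],[0,0,0]]]';python3 - <<'E'
from h import *
need([.46,.03,.3],-79.1)
grab('wrist','w10'); grab('scene','s10'); 
E
```

```text
t: 15.9
tcp_pos: [0.438, 0.0377, 0.3543]
orientation: [0.013, 0.923, -0.384, -0.005]
contact_force: [-0.1, 0.7, 1.8]
width: 0.0296
t: 16.6
tcp_pos: [0.3875, 0.034, 0.3577]
orientation: [0.006, 0.999, 0.047, 0.006]
contact_force: [1.4, 0.1, 0.3]
width: 0.0298
t 16.6 tcp [0.3875 0.034  0.3577] d_cm [ 7.25 -0.4  -5.77] rotvec [0.012 0.013 0.096] F [1.4 0.1 0.3] w 0.0298 q [ 0.63 -0.48 -0.12  0.02 -1.92  1.04]
ztool [ 0.012 -0.012 -1.   ] ytool [ 0.094 -0.995  0.013]
```

View pics/w10.png

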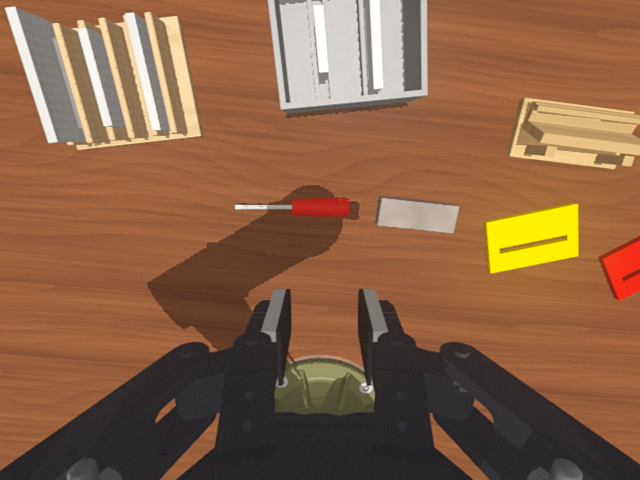

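View pics/s10.png

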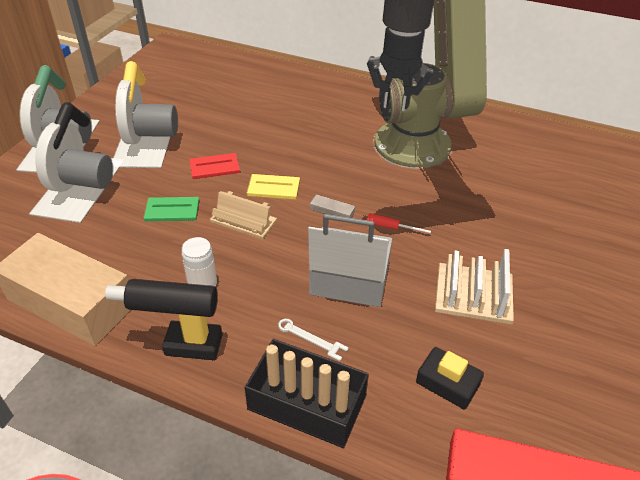

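Scene view: the flap stands open and the worn plate is in the rack. Wrist view: two plates in the box; the right one (column 376, at y=-30) looks longer. I move forward for a better look.

```bash
python3 -m jog '[[35,[4,-0.5,-1],[0.006,0.006,0.05]],[35,[3.5,-0.5,-1],[0.006,0.006,0.046]],[35,[0,0,0],[0,0,0]]]';python3 - <<'E'
from h import *
need([.56,-.008,.3],-79.1)
grab('wrist','w11'); grab('top','t11')
p,d,m,c=load('t11'); save('t11z',cv2.resize(p[160:300,200:360],None,fx=4,fy=4))
E
```

```text
t: 17.0
tcp_pos: [0.4643, 0.0239, 0.338]
orientation: [-0.002, 0.996, 0.091, 0.002]
contact_force: [-0.0, 0.4, -1.7]
width: 0.0296
t 17.0 tcp [0.4643 0.0239 0.338 ] d_cm [ 9.57 -3.19 -3.8 ] rotvec [-0.004  0.004  0.009] F [-0.   0.4 -1.7] w 0.0296 q [ 0.49 -0.28 -0.01 -0.   -1.84  1.27]
ztool [ 0.004  0.004 -1.   ] ytool [ 0.18  -0.984 -0.003]
```

View pics/w11.png

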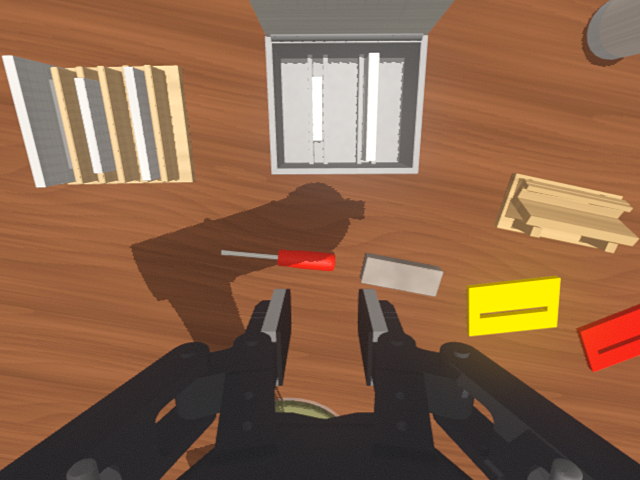

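View pics/t11z.png

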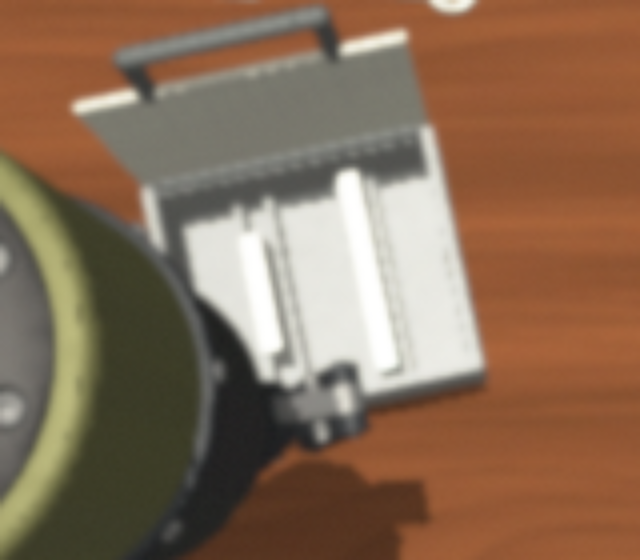

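Wrist view: the longer plate is the right one (column 372, rows 53–161); the short one is at column 317. I measure the long plate.

Run:
```python
from h import *
p,d,m,c=load('w11'); z=c[...,2]
for n,(u0,u1) in dict(long=(362,384),short=(310,325)).items():
    k=np.zeros(z.shape,bool);k[40:170,u0:u1]=1
    s=k&(z>.062)&(z<.08)&(p.min(2)>225); vv,uu=np.nonzero(s); P=ray(m,np.c_[uu,vv],.071); print(n,s.sum(),np.median(z[s]),rect(P),rect(c[s]))
k=np.zeros(z.shape,bool);k[30:180,260:430]=1
s=k&(z>.08)&(z<.09); print('rim',rect(c[s]))
# flap
k[:]=0;k[0:34,250:450]=1; s=k&(z>.1); P=c[s]; th=np.radians(10.9); a=P[:,:2]@[np.cos(th),np.sin(th)]
f1=np.polyfit(P[:,2],a,1); print('flap angle',np.pi/2+np.arctan(f1[0]))
s=r.get_state()
```

```text
long 1022 0.07048841737688635 (array([573. ,  -7.6]), array([108.3,  10.5]), 10.7) (array([573.1,  -7.9]), array([108.7,  10.2]), 10.7)
short 552 0.07050595179374272 (array([561.6,  51.3]), array([63.5,  8.8]), 10.3) (array([561.7,  51.3]), array([63.8,  8.9]), 10.3)
rim (array([567.7,  21.4]), array([136.9, 162.4]), 10.8)
flap angle 1.4214079137889026
```

Run:
```python
from h import *
th=np.radians(10.9)
ex=np.array([np.cos(th),np.sin(th)])
for tag,(u0,u1,v0,v1) in dict(s10=(312,386,236,268),t11=(232,300,186,202),w11=(270,435,0,30)).items():
    p,d,m,c=load(tag); P=c[v0:v1,u0:u1].reshape(-1,3); P=P[(P[:,2]>.1)&(P[:,2]<.235)]
    a=P[:,:2]@ex
    for _ in range(4):
        f1=np.polyfit(P[:,2],a,1); res=a-np.polyval(f1,P[:,2]); ok=abs(res)<max(.002,2*res.std()); P,a=P[ok],a[ok]
    print(tag,len(P),P[:,2].min(),P[:,2].max(),'angle',np.pi/2+np.arctan(f1[0]),'a at z=.1,.2',np.polyval(f1,[.1,.2]),res.std())
```

```text
s10 2031 0.1003539921212866 0.22751141443371614 angle 1.6588624298387666 a at z=.1,.2 [0.63222118 0.64105063] 0.001276206455036902
t11 810 0.10006533863878075 0.21527942264711908 angle 1.655512919807134 a at z=.1,.2 [0.62721947 0.63571146] 0.0005433057243988665
w11 4886 0.10001292159336767 0.16431240930595997 angle 1.6526589592745555 a at z=.1,.2 [0.63032493 0.63852953] 0.00030919203004071353
```

All three cameras agree on a flap angle of about 1.656 rad. In this wrist orientation the camera side would face the flap, so I turn the tool half round (q6 stays in range) before reaching in.

```bash
python3 -m jog '[[35,[0,0,0],[0,0,-0.149]],[35,[0,0,0],[0,0,-0.149]],[35,[0,0,0],[0,0,-0.149]],[35,[0,0,0],[0,0,-0.149]],[35,[0,0,0],[0,0,-0.149]],[35,[0,0,0],[0,0,-0.149]],[35,[0,0,0],[0,0,-0.149]],[35,[0,0,0],[0,0,-0.149]],[35,[0,0,0],[0,0,-0.149]],[35,[0,0,0],[0,0,-0.149]]]'; python3 -m jog '[[35,[0,0,0],[0,0,-0.149]],[35,[0,0,0],[0,0,-0.149]],[35,[0,0,0],[0,0,-0.149]],[35,[0,0,0],[0,0,-0.149]],[35,[0,0,0],[0,0,-0.149]],[35,[0,0,0],[0,0,-0.149]],[35,[0,0,0],[0,0,-0.149]],[35,[0,0,0],[0,0,-0.149]],[35,[0,0,0],[0,0,-0.149]],[35,[0,0,0],[0,0,0]]]'
python3 - <<'E'
from h import *
need([.573,-.0077,.15],100.8)
E
```

```text
t: 18.1
tcp_pos: [0.4561, 0.0242, 0.3515]
orientation: [-0.002, 0.789, -0.614, 0.012]
contact_force: [-0.6, 0.6, -0.8]
width: 0.0303
t: 19.1
tcp_pos: [0.4485, 0.0248, 0.3631]
orientation: [0.003, -0.231, 0.973, -0.015]
contact_force: [-1.2, 0.3, 0.5]
width: 0.0302
t 19.1 tcp [0.4485 0.0248 0.3631] d_cm [ 12.45  -3.25 -21.31] rotvec [ 0.029  0.01  -0.278] F [-1.2  0.3  0.5] w 0.0302 q [ 0.53 -0.31 -0.    0.03 -1.89 -1.63]
ztool [ 0.014 -0.028 -1.   ] ytool [-0.449  0.893 -0.031]
```

```bash
python3 -m jog '[[35,[3.5,-1,-3],[0.01,0.004,-0.14]],[35,[3.5,-1,-4],[0.01,0.004,-0.13]],[35,[3,-1,-4],[0.008,0.002,0]],[35,[2,-0.3,-4],[0,0,0]],[35,[0,0,0],[0,0,0]]]';python3 - <<'E'
from h import *
need([.573,-.0077,.15],100.8)
grab('wrist','w12')
E
```

```text
t: 19.6
tcp_pos: [0.57, -0.0085, 0.2147]
orientation: [0.007, -0.101, 0.995, 0.001]
contact_force: [-1.2, 1.0, -1.1]
width: 0.0299
t 19.6 tcp [ 0.57   -0.0085  0.2147] d_cm [ 0.3   0.08 -6.47] rotvec [-0.004  0.013 -0.014] F [-1.2  1.  -1.1] w 0.0299 q [ 0.34 -0.05 -0.04  0.   -1.57 -1.71]
ztool [ 0.013  0.004 -1.   ] ytool [-0.201  0.98   0.001]
```

View pics/w12.png

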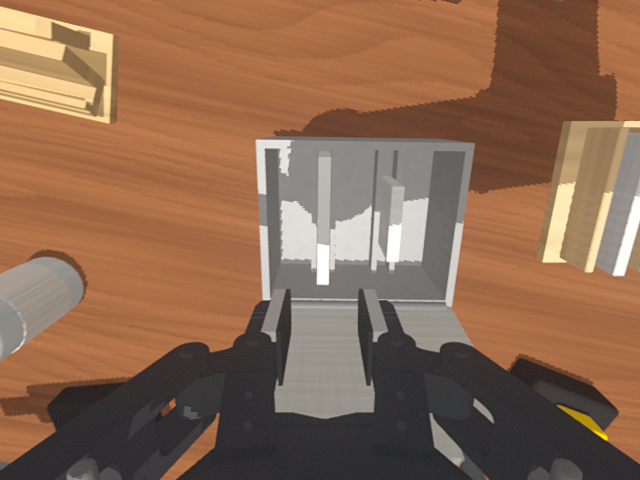

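Wrist view: the long plate (column 323) is centred between the fingertips (288 and 362). I descend in steps.

```bash
python3 -m jog '[[35,[0.3,0.1,-4],[-0.004,0.013,-0.014]],[35,[0,0,-4],[0,0,0]],[35,[0,0,-2],[0,0,0]],[35,[0,0,0],[0,0,0]]]';python3 - <<'E'
from h import *
need([.573,-.0077,.038],100.8)
E
```

```text
t: 20.05
tcp_pos: [0.5757, -0.0064, 0.1296]
orientation: [0.012, -0.099, 0.995, -0.001]
contact_force: [-0.3, -0.1, -0.4]
width: 0.03
t 20.05 tcp [ 0.5757 -0.0064  0.1296] d_cm [-0.27 -0.13 -9.16] rotvec [-0.     0.025 -0.009] F [-0.3 -0.1 -0.4] w 0.03 q [ 0.34 -0.03 -0.18  0.01 -1.4  -1.72]
ztool [ 0.025  0.    -1.   ] ytool [-0.196  0.981 -0.004]
```

```bash
python3 -m jog '[[35,[-0.3,-0.1,-1],[0,0.025,-0.009]],[35,[0,0,-2.5],[0,0.005,0]],[35,[0,0,-2.5],[0,0.005,0]],[35,[0,0,0],[0,0,0]]]';python3 - <<'E'
from h import *
need([.573,-.0077,.038],100.8)
grab('wrist','w13')
E
```

```text
t: 20.45
tcp_pos: [0.5764, -0.0058, 0.0804]
orientation: [0.002, -0.096, 0.995, 0.001]
contact_force: [-0.5, -0.3, -0.7]
width: 0.0305
t 20.45 tcp [ 0.5764 -0.0058  0.0804] d_cm [-0.34 -0.19 -4.24] rotvec [-0.003  0.003 -0.004] F [-0.5 -0.3 -0.7] w 0.0305 q [ 0.34  0.01 -0.22 -0.   -1.34 -1.71]
ztool [ 0.003  0.003 -1.   ] ytool [-0.192  0.981  0.002]
```

View pics/w13.png

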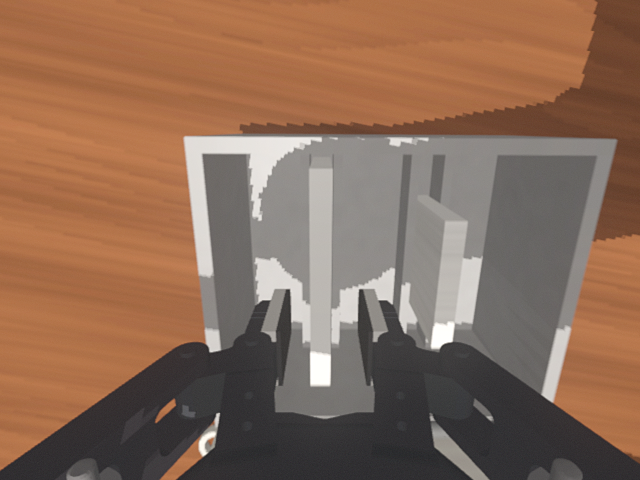

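Wrist view: the plate (column 321) is between the tips (290 and 360), about 1.5 mm off. I correct, descend and grip.

```bash
python3 -m jog '[[35,[-0.3,-0.2,-1.5],[0,0.003,-0.004]],[35,[0,0,-1.5],[0,0,0]],[35,[0,0,-1],[0,0,0]],[35,[0,0,-0.2],[0,0,0]]]';python3 - <<'E'
from h import *
need([.573,-.0077,.038],100.8)
E
```

```text
t: 20.9
tcp_pos: [0.5776, -0.0074, 0.0451]
orientation: [0.006, -0.095, 0.995, 0.001]
contact_force: [-0.3, -0.1, -0.4]
width: 0.0298
t 20.9 tcp [ 0.5776 -0.0074  0.0451] d_cm [-0.46 -0.03 -0.71] rotvec [-0.004  0.013 -0.001] F [-0.3 -0.1 -0.4] w 0.0298 q [ 0.33  0.03 -0.27  0.   -1.26 -1.72]
ztool [ 0.013  0.004 -1.   ] ytool [-0.189  0.982  0.001]
```

```bash
python3 -m jog '[[35,[-0.2,0.05,-0.6],[-0.004,0.013,0]],[35,[0,0,0],[0,0,0]],[20,[0,0,0],[0,0,0]],[8,[0,0,0],[0,0,0]],[0,[0,0,0],[0,0,0]],[0,[0,0,0],[0,0,0]],[0,[0,0,0],[0,0,0]],[0,[0,0,0],[0,0,0]]]' 50;python3 - <<'E'
from h import *
need([.573,-.0077,.038],100.8)
E
```

```text
t: 21.7
tcp_pos: [0.5755, -0.0068, 0.0388]
orientation: [-0.001, -0.095, 0.995, -0.0]
contact_force: [-0.1, 0.6, -1.9]
width: 0.0091
t 21.7 tcp [ 0.5755 -0.0068  0.0388] d_cm [-0.25 -0.09 -0.08] rotvec [ 0.001 -0.002 -0.001] F [-0.1  0.6 -1.9] w 0.0091 q [ 0.34  0.04 -0.27  0.   -1.26 -1.72]
ztool [-0.002 -0.001 -1.   ] ytool [-0.189  0.982 -0.   ]
```

Gripped. I lift straight out.

```bash
python3 -m jog '[[0,[0,0,1],[0,0,0]],[0,[0,0,2],[0,0,0]],[0,[0,0,2.5],[0,0,0]],[0,[0,0,2.5],[0,0,0]],[0,[0,0,0],[0,0,0]]]' 60;python3 - <<'E'
from h import *
need([.573,-.0077,.118],100.8)
E
```

```text
t: 22.2
tcp_pos: [0.5746, -0.0074, 0.1236]
orientation: [-0.001, -0.095, 0.995, -0.001]
contact_force: [0.3, 0.5, -0.4]
width: 0.0092
t 22.2 tcp [ 0.5746 -0.0074  0.1236] d_cm [-0.16 -0.03 -0.56] rotvec [ 0.002 -0.003 -0.001] F [ 0.3  0.5 -0.4] w 0.0092 q [ 0.34 -0.01 -0.16  0.   -1.42 -1.72]
ztool [-0.003 -0.002 -1.   ] ytool [-0.189  0.982 -0.001]
```

```bash
python3 -m jog '[[0,[-0.8,-0.1,3],[0,0,0]],[0,[-1,-0.2,4],[0,0,0]],[0,[-1,-0.2,4],[0,0,0]],[0,[-1,-0.2,4],[0,0,0]],[0,[-0.5,-0.1,3],[0,0,0]],[0,[0,0,1],[0,0,0]],[0,[0,0,0],[0,0,0]],[0,[0,0,0],[0,0,0]]]';python3 - <<'E'
from h import *
need([.54,-.01,.3],100.8)
grab('wrist','w14'); grab('scene','s14'); grab('top','t14')
E
```

```text
t: 23.0
tcp_pos: [0.5267, -0.0159, 0.3173]
orientation: [-0.004, -0.095, 0.996, 0.0]
contact_force: [0.5, -0.5, -2.0]
width: 0.0089
t 23.0 tcp [ 0.5267 -0.0159  0.3173] d_cm [ 1.33  0.59 -1.73] rotvec [ 0.    -0.007 -0.001] F [ 0.5 -0.5 -2. ] w 0.0089 q [ 0.35 -0.12  0.09 -0.   -1.79 -1.73]
ztool [-0.007 -0.    -1.   ] ytool [-0.188  0.982  0.001]
```

View pics/w14.png

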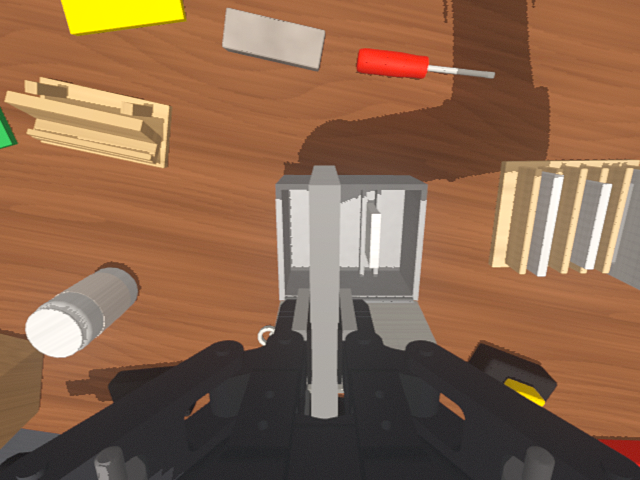

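View pics/s14.png

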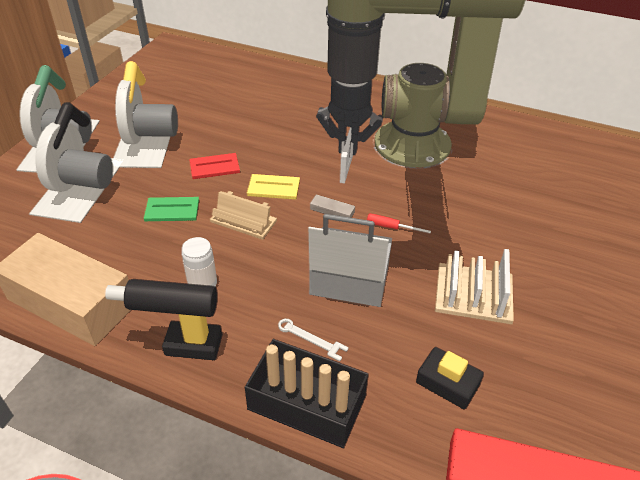

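Scene view: the spare is held upright at about (346,160), the flap is open and the worn plate is in the rack. Wrist view: the short plate is still in the box at (374,240). Now the final numeric checks.

```bash
python3 -m jog '[[0,[0,0,0],[0,0,0]],[0,[0,0,0],[0,0,0]],[0,[0,0,0],[0,0,0]]]' 60
python3 - <<'E'
from h import *
th=np.radians(10.9); ex=np.array([np.cos(th),np.sin(th)])
p,d,m,c=load('s14'); P=c[236:268,312:386].reshape(-1,3); P=P[(P[:,2]>.1)&(P[:,2]<.235)]; a=P[:,:2]@ex
for _ in range(4):
    f1=np.polyfit(P[:,2],a,1); res=a-np.polyval(f1,P[:,2]); ok=abs(res)<max(.002,2*res.std()); P,a=P[ok],a[ok]
print('flap',np.pi/2+np.arctan(f1[0]))
k=c[120:190,335:360]; z=k[...,2]; hs=cv2.cvtColor(p,cv2.COLOR_RGB2HSV)[120:190,335:360,1]
q=k[(z>.22)&(hs<40)&(abs(k[...,0]-.527)<.08)]; print('spare pts z',q[:,2].min(),q[:,2].max())
p,d,m,c=load('t14'); z=c[...,2]; s=(z>.085)&(z<.105)&(c[...,1]>.25)&(c[...,1]<.42)&(c[...,0]>.4)&(c[...,0]<.6); print('worn top',s.sum(),np.median(z[s]),rect(c[s]))
st=r.get_state(); print(st['tcp_pos'],np.abs(st['joint_vel']).max(),st['width'],st['t'])
E
```

```text
t: 23.45
tcp_pos: [0.5263, -0.0159, 0.3133]
orientation: [-0.007, -0.095, 0.995, -0.001]
contact_force: [0.6, -0.2, -1.5]
width: 0.0089
flap 1.6568654331409962
spare pts z 0.28271510237640374 0.41515356336161746
worn top 154 0.0945410793158955 (array([447.8, 337.9]), array([48.9, 11.9]), 12.1)
[ 0.52626465 -0.0158677   0.31331132] 0.008507504389760284 0.008901901128161176 23.45
```

```bash
python3 -c "
from station import close_job,r
print(close_job()); s=r.get_state(); print(s['t'],s['tcp_pos'],s['width'])"
```

```text
the job is handed in; nothing more can be done
None
the job is handed in; nothing more can be done
```

All three parts of the job are done in the order asked, and it was handed in at about 23.5 s of the 72 s allowed.

- **Worn plate:** It stands upright in the rack's empty slot on the felt, with its top at 94.5 mm (95 expected). It is about 0.4 mm from the slot's centre line and 3–4 mm from the middle of its length, and the gripper let go of it.
- **Flap:** I opened it by the handle and it stayed put after release. It stood at about 1.66 rad just afterwards (all three cameras agreed) and again at the end (scene camera).
- **Spare plate:** The longer of the two plates is held upright in the gripper, its lower edge about 28 cm above the bench, and the joints were almost still at the last reading.
- **Everything else:** In the last pictures the shorter plate was still in the box and the other things looked unmoved.

Two checks were not clean. A first rough wrist-camera fit put the flap at 1.42 rad because it included points from the box rim; a cleaner fit put it right. In the last top view the arm hid part of the worn plate, so only its height was confirmed there, and its position comes from the wrist view right after release.

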